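# Clear, unlock and shut the flute chest, then check its catch

### The job

Shut the flute chest: first take out the tall sandalwood block that stands in the lid's way and leave it standing upright in the cork-lined tray, then press the red pad on the knee of the locked folding stay to break it. Gently lower the lid until its spring catch snaps home, then tug the brass knob straight up with about 10 N to prove that the catch holds, and let go, leaving the dish, tuning pipe and depth gauge where they are.

Things in the scene. Friction and masses are not known exactly. Their poses are not given: they have to be found in the camera images.
- chest: Fixed cedar chest, open on top, outside 240 (x) x 270 (y) x 105 (z) mm, walls and floor 10 mm. Origin: centre of its underside on the bench; x points to the hinge side (mostly to the robot's right), y along the hinge (mostly away from the robot), z up. Flute blanks lie behind x=20, up to 37 mm high. The folding stay is inside its +y wall: steel bars in the planes y=115 to 122, pivoted on the chest at x=-40, z=97.
- hinge (a point): Middle of the lid's hinge line, at (120, 0, 105) mm in the chest frame; axes as the chest's, the hinge runs along y. The inner face of the lid passes through this line and rests on the rim when shut.
- lid (a joint): Angle of the lid in rad: 0 = locked open as at the start, leaning over the chest at 65 degrees above level; grows as it goes down, 1.134 = shut (lean above level = 1.134 minus the value). The hinge has friction: the lid stays where it is left and needs 2 to 6 N at its front edge to move down. It cannot go down while the stay is locked.
- lid_front (a point): Point on the outer face of the lid, 222 mm from the hinge line, at mid-width; z points out of that face. The panel is 12 mm thick, 270 mm wide and ends 245 mm from the hinge. Push it down here, beside the knob (60 mm off to the chest's -y side is clear). Over the last 3 degrees a spring catch needs about 9 N here to snap; once shut, a pull of about 16 N at the knob tears it open.
- stay_knee (a joint): Bend of the stay's knee in rad: 0 = locked (on its stop, bowed slightly up, past the straight line), 0.2 = straight, above = broken and free to fold; about 2.5 with the lid shut. It has friction and stays where it is left; about 5 N on the pad breaks it. Counts as broken above 0.32 (pad pushed about 12 mm). Bars 73 mm between pivots.
- knee_pad (a point): Centre of the red pad at the stay's knee: cylinder 22 mm in diameter, 34 mm long along the chest's y. Locked, it lies at (10, 97, 150) mm in the chest frame. Push it at right angles to the stay: direction (0.65, 0, -0.76) in the chest frame, towards the hinge and down, 41 degrees from vertical; 20 mm of travel is ample. The leaning lid leaves no room for a vertical gripper.
- knob (a joint): Sprung travel of the lid's pull knob, in m, out of the lid: 0 = at rest, 12 mm = end of travel. Spring 1500 N/m, so 10 N draws it out 6.7 mm.
- knob_grip (a point): Middle of the graspable part of the brass pull knob on the lid's outer face: an upright cylinder 24 mm in diameter, from 2 to 34 mm above the outer face; this point is 19 mm above that face, 195 mm from the hinge line, at the middle of the lid's width. Its z axis points out of the lid. With the lid shut it is at (-75, 0, 136) mm in the chest frame.
- block_center (a point): Centre of the sandalwood spacer block, 36 x 36 x 130 mm, red-brown, about 0.15 kg, standing on end on the chest floor (its foot 65 mm below this point); axes along its edges, z up its length. It stands 35 mm higher than the chest rim.
- tray_in (a point): Centre of the inner floor (6 mm above the bench) of the low fixed cork-lined tray; the inside is 118 x 118 mm, the walls 6 mm thick and 18 mm high; axes along its sides.
- dish: Celadon dish, a bowl 110 mm across and 35 mm high, loose; origin under its centre. Leave alone.
- pipe: Dark bronze tuning pipe standing on its foot, 130 mm high, 28 mm thick (foot 48, mouth 32 mm), loose; origin under its centre. Leave alone.
- gauge: Brass depth gauge lying flat, loose: a brass bar 22 x 85 (y) x 14 mm with a steel rule 150 mm long on top along x, 27 mm high in all; origin under the bar's centre. Leave alone.
There are look-alikes about, which are no part of the job. Leave any turquoise or white look-alike of the part that bears block_center alone.

How it is judged:
By the outcome, as a careful person would: the job done as asked, in the order asked, and still so for the second after the job is handed in, with the robot touching nothing.
It also fails if it takes over 72 s, if anything falls off the work surface, if the arm or the gripper's body presses on something with over 40 N, if the wrist force passes 120 N, or if a joint passes its speed limit or range.

### The arm

A 6-joint arm with a two-finger parallel gripper is mounted at the origin on the work surface. World frame = base frame: x ahead of the robot, y to its left, z up, the work surface at z = 0. Lengths are in mm, angles in rad, forces in N, time in s.
With the tool pointing down it reaches from about 350 to 875 mm from the base axis. Payload 4.2 kg.
Tool frame: the origin (TCP) lies between the finger pads; the fingertips stand 17 mm ahead of it and the grasp point (between the pads) lies 2 mm behind it (nose_length is the distance from the TCP to the fingertips, in mm); z points along the fingers, y is the direction in which the jaws open and shut (so a half turn about z gives the same grasp; the last joint's range is limited). The gripper opens to 85 mm and grips with 20 to 120 N. Pads are 22 mm wide; open, the fingers measure 114 mm over their backs; the gripper's body (76 mm by 85 mm) begins 54 mm behind the grasp point. The pads swing forward as they close: fully open they stand 13 mm farther back than shut.
Start: joints at [-1.073, 0.385, 0.008, 0, -1.194, -0.259], TCP at [147.853, -607.239, 248.312] pointing down, gripper open.
Joint ranges: [-3.14, 3.14], [-1.21, 2.06], [-1.07, 1.41], [-3.16, 2.05], [-2.99, -0.16], [-3.1, 3.1]. Speed limits (rad/s): [2.79, 2.79, 3.14, 3.14, 3.14, 3.14].

### API

Orientations are given as a unit quaternion [x, y, z, w].
In Python, from bench import * gives the robot as it stands.
- The arm moves only by the tool jog_arm, never from a script. Its argument "increments" is a list of rows, each a list of 4 numbers: the shift along the tool's x, y, z in m, then the turn about the tool's z in degrees. A call has 1 to 10 rows; each row is the pose to reach, as a shift and turn from the pose measured when the call began, along the tool's axes at that moment; what a row does not reach only later rows make up. A row lasts 1/8 s, in which the tool goes at most 62.5 mm and 10.7 degrees, less where a joint would pass 70% of its speed; a pose out of reach is approached as far as the arm can. A call with a gripper value outside its range is refused whole. "hand" is the gripper's target within -1 to 1 (fully open at 1, half-way at 0, shut at -1), set as the call begins (left out, the last holds). The fingers move at their own pace and stop on an object; the grip force is fixed at half the most. Time passes only in rows, so rows that repeat a pose let the fingers close. It gives the time, the measured TCP pose, the force and the opening at its end, in the units of the state.
- read_state(): the state, without advancing time (a new reading comes with each control period).
- get_image(name): name is "scene" or "top" or "wrist"; returns the picture (480x640x3 uint8, red, green, blue); there is no depth.
- calibration(name): a dict with "fx", "fy", "cx", "cy" (pixels), "position" and "rotation" of the camera in the world; the wrist camera has in their place "hand_eye" (4x4, takes a point from camera to tool coordinates, whose origin is the TCP and whose axes are the flange's). Camera axes: x right, y up, looking along -z (the intrinsics and any distortion apply to the point x, -y, -z); pixel columns grow to the right and rows downward; lengths in mm; the calibration is good to about 2 mm. The wrist camera is an equidistant fisheye: a pixel r from the principal point sees the ray r / f radians off the axis. A picture is of the moment at which its call begins: read the wrist's pose just before it. calibration takes no time and is no camera call.
- job_done(): hands the job in, once; it reports no verdict.
The state is a dict: "clock": time; "joints": joint angles; "joint_vel": joint speeds; "joint_efforts": joint torques, N m; "position": TCP position; "ee_rot": TCP orientation; "contact_force": force on the tool from outside, world axes, zero at the start; "wrist_torque": the same for the moment, N m; "gripper_width": finger opening in mm.
Only numpy, scipy, OpenCV 4.12 (cv2) and the standard library are available. Lean on these libraries where they do the work, as an engineer would, in place of code of your own. Each camera call takes 0.05 s, during which the arm holds its last target.

## Working session

There is one attempt and no reset: what is moved stays moved. The work goes in short steps, Python scripts to look and compute and a tool call to move; the robot and the scene stay as the last step left them, time stands still between calls to the robot, and variables do not carry over. Pictures are saved under pics/ and viewed, and the job is handed in when it is done.

Besides the shell and the picture viewer there is one more tool, called by a JSON object that holds its "method" and its "body". jog_arm: Moves the arm, as the interface text tells. Its arguments: {"type":"object","properties":{"increments":{"type":"array"},"hand":{"type":"number"}},"required":["increments"]}

```bash
ls; mkdir -p pics; python3 - <<'E'
from bench import *
import cv2
s=read_state();print(s)
for n in ["scene","top","wrist"]:
    im=get_image(n);cv2.imwrite(f"pics/a_{n}.png",im[:,:,::-1]);print(n,calibration(n))
E
```

```text
pics
{'clock': 0.0, 'joints': array([-1.07339770e+00,  3.85573154e-01,  6.63000579e-03, -5.44791873e-04,
       -1.19397659e+00, -2.58623818e-01]), 'joint_vel': array([ 0.00128312,  0.00021424, -0.0004456 ,  0.00036733, -0.00035068,
        0.00113956]), 'joint_efforts': array([ 3.31687324e-04, -3.92285979e+01,  1.88401061e+01,  4.18622196e+00,
       -4.69707666e-03,  8.44286433e-06]), 'position': array([ 147.73898353, -606.72789704,  247.20635265]), 'ee_rot': array([-1.19004136e-01,  9.92893159e-01,  1.08019091e-03, -1.56543021e-04]), 'contact_force': array([-0.72771802, -0.61344536, -0.50943102]), 'wrist_torque': array([ 0.0297438 ,  0.00307368, -0.00156342]), 'gripper_width': 85.54347258148819}
scene {'fx': 614.8069443323076, 'fy': 614.8069443323076, 'cx': 312.8366186384245, 'cy': 236.03130767674583, 'position': array([1368.12285783,  196.0086985 , 1249.00833434]), 'rotation': array([0.21894419, 0.26649957, 0.74000229, 0.57744093])}
top {'fx': 476.1881160364521, 'fy': 476.1881160364521, 'cx': 318.4940214216204, 'cy': 232.57973583246672, 'position': array([ 457.45616657,  -12.01412136, 1116.38671257]), 'rotation': array([ 0.02120956, -0.01118701, -0.69650553,  0.71715065])}
wrist {'fx': 371.64829954431775, 'fy': 371.64829954431775, 'cx': 321.82508301634834, 'cy': 237.81815409782342, 'hand_eye': array([[ 8.64388075e-04,  9.56894754e-01,  2.90433611e-01,
         7.44214203e+01],
       [ 9.99999338e-01, -1.04759602e-03,  4.75329409e-04,
         4.01052808e-02],
       [ 7.59097314e-04,  2.90433008e-01, -9.56895026e-01,
        -1.25638216e+02],
       [ 0.00000000e+00,  0.00000000e+00,  0.00000000e+00,
         1.00000000e+00]])}
```

View pics/a_scene.png

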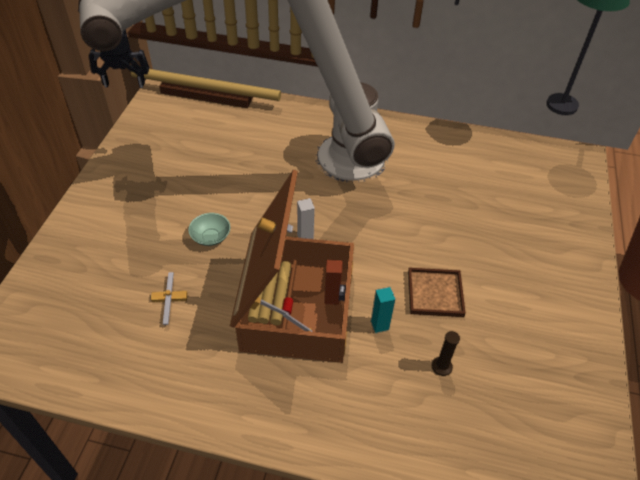

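View pics/a_top.png

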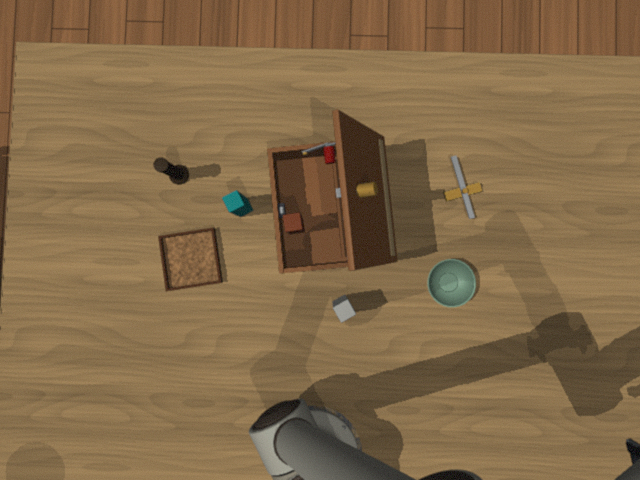

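View pics/a_wrist.png

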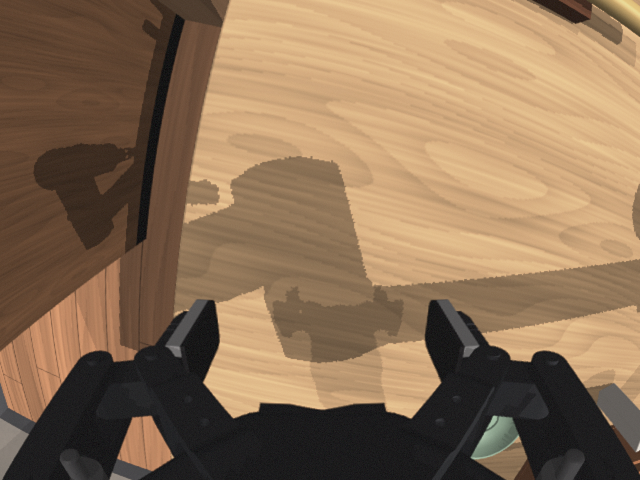

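```bash
cat > h.py <<'E'
import numpy as np,cv2
from scipy.spatial.transform import Rotation as R
from bench import *
def cam(n):
    c=calibration(n);return np.array([c['fx'],c['fy'],c['cx'],c['cy']]),np.array(c['position']),R.from_quat(c['rotation'])
def ray(n,uv,z):
    k,p,r=cam(n);u,v=uv
    d=r.apply([(u-k[2])/k[0],-(v-k[3])/k[1],-1]);return p+d*(z-p[2])/d[2]
def proj(n,P):
    k,p,r=cam(n);q=r.inv().apply(np.atleast_2d(P)-p)
    return np.c_[k[2]+k[0]*q[:,0]/-q[:,2],k[3]-k[1]*q[:,1]/-q[:,2]]
def wproj(P,pos,quat):
    c=calibration('wrist');H=np.array(c['hand_eye'])
    t=R.from_quat(quat).inv().apply(np.atleast_2d(P)-pos)
    q=(t-H[:3,3])@H[:3,:3]
    q=q*[1,-1,-1]
    rr=np.hypot(q[:,0],q[:,1]);th=np.arctan2(rr,q[:,2])
    return np.c_[c['cx']+c['fx']*th*q[:,0]/rr,c['cy']+c['fy']*th*q[:,1]/rr]
def wray(uv,z,pos,quat):
    c=calibration('wrist');H=np.array(c['hand_eye'])
    x=(uv[0]-c['cx'])/c['fx'];y=(uv[1]-c['cy'])/c['fy'];th=np.hypot(x,y)
    d=np.array([np.sin(th)*x/th,-np.sin(th)*y/th,-np.cos(th)])
    Rt=R.from_quat(quat);o=np.array(pos)+Rt.apply(H[:3,3]);d=Rt.apply(H[:3,:3]@d)
    return o+d*(z-o[2])/d[2]
E
python3 - <<'E'
import cv2
t=cv2.imread('pics/a_top.png');s=cv2.imread('pics/a_scene.png')
cv2.imwrite('pics/b_top.png',cv2.resize(t[100:280,255:405],None,fx=4,fy=4,interpolation=2)[:600*2] [:720][:, :600])
def crop(im,x,y,w,h,f,n): cv2.imwrite(n,cv2.resize(im[y:y+h,x:x+w],None,fx=f,fy=f,interpolation=2))
crop(t,260,100,150,120,5,'pics/b1.png')
crop(t,260,180,150,120,5,'pics/b2.png')
crop(t,145,145,130,150,4,'pics/b3.png')
crop(s,220,160,140,120,5,'pics/b4.png')
crop(s,220,250,140,120,5,'pics/b5.png')
E
```

```text
(no output)
```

View pics/b1.png

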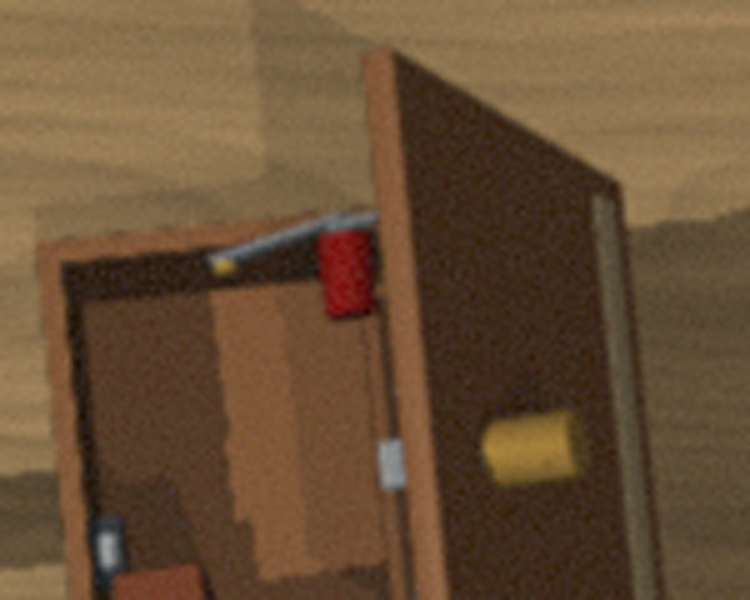

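View pics/b2.png

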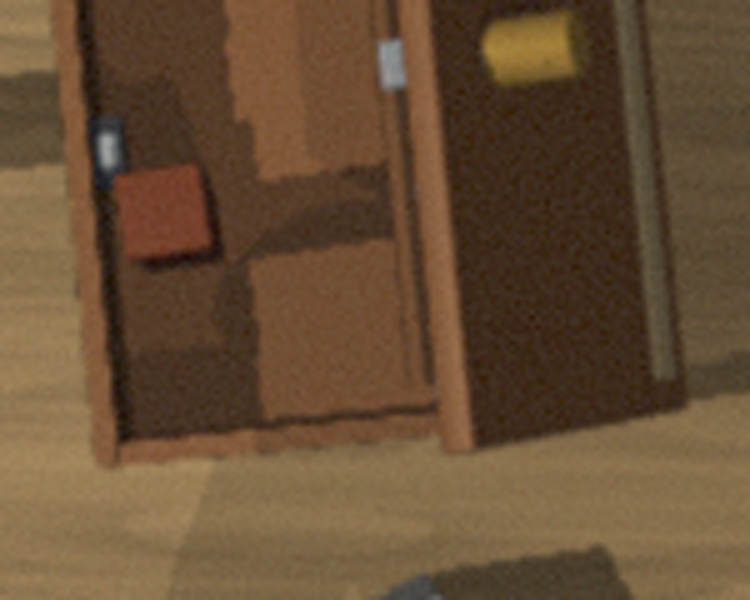

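View pics/b3.png

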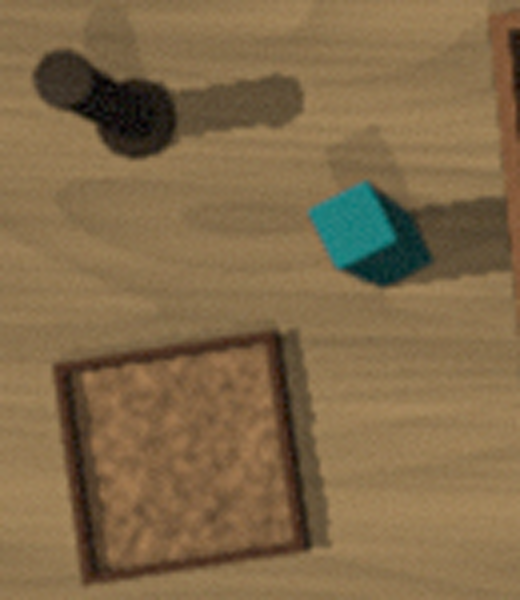

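View pics/b5.png

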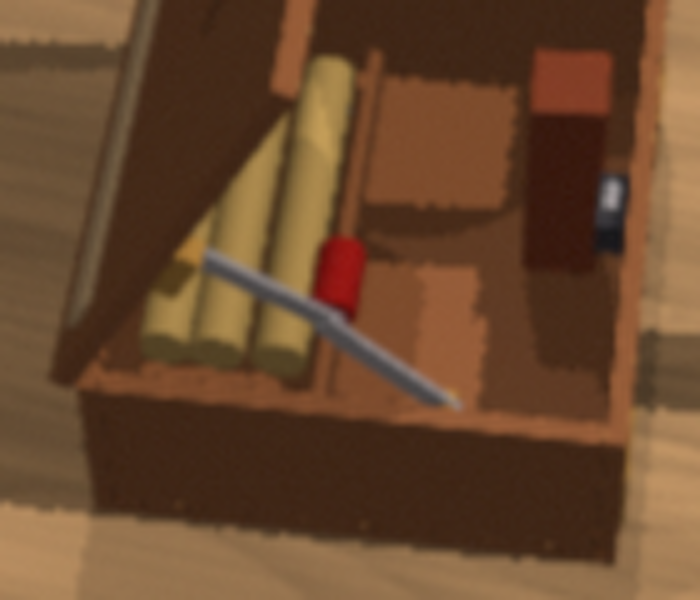

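```bash
cat > fit.py <<'E'
from h import *
from scipy.optimize import least_squares
L=np.radians(65)
def lid(s,y,out): # s from hinge
    return [120-s*np.cos(L)+out*np.sin(L),y,105+s*np.sin(L)+out*np.cos(L)]
obs=[('top',(267.6,149),(-120,135,105)),('top',(279.4,273),(-120,-135,105)),
('top',(333,111),lid(245,135,0)),('top',(339,110),lid(245,135,12)),('top',(348,270),lid(245,-135,0)),('top',(354.4,270.4),lid(245,-135,12)),
('top',(329.4,154.4),(10,97,150)),
('scene',(345.6,338),(-120,135,105)),('scene',(236.4,327.6),(120,135,105)),('scene',(288.4,305.8),(10,97,150))]
def C2W(p,c):
    c=np.asarray(c,float);a=p[2];return np.array([p[0]+c[0]*np.cos(a)-c[1]*np.sin(a),p[1]+c[0]*np.sin(a)+c[1]*np.cos(a),c[2]])
def f(p): return np.concatenate([proj(n,C2W(p,c))[0]-uv for n,uv,c in obs])
if __name__=='__main__':
    r=least_squares(f,[500,-30,-1.5]);print(r.x,np.degrees(r.x[2]));print(f(r.x).reshape(-1,2).round(1))
    np.save('chest.npy',r.x)
    b=[ray('top',u,140)[:2] for u in [(282.6,215),(299.4,212.8),(303,229.4),(285.6,232.4)]]
    print('block',np.round(b,1),np.mean(b,0)); b=np.array(b)
    print([np.linalg.norm(b[i]-b[i-1]).round(1) for i in range(4)])
    print('yaw',np.degrees([np.arctan2(*(b[(i+1)%4]-b[i])[::-1]) for i in range(4)]))
    w=r.x;d=np.append(np.mean(b,0)-w[:2],0);print('block in chest',R.from_euler('z',-w[2]).apply(d))
    for z in (18,24):
        t=np.array([ray('top',(145+u/4,145+v/4),z)[:2] for u,v in [(55,367),(278,330),(308,548),(88,583)]])
        print('tray',z,t.round(1),t.mean(0),[np.linalg.norm(t[i]-t[i-1]).round(1) for i in range(4)])
    # scene check of block top: b5 corners
    t=np.array([ray('scene',(220+u/5,250+v/5),140)[:2] for u,v in [(537,48),(612,52),(610,115),(530,112)]]);print('block scene',t.round(1),t.mean(0))
    for c in [(10,97,150),(-75,0,136)]: print(C2W(w,c))
    print('pipe',ray('top',(145+137/4,145+118/4),0),'turq',ray('top',(145+353/4,145+226/4),130))
E
python3 fit.py
```

```text
[563.12752425 -17.41555274  -1.44174731] -82.60603577289926
[[-0.6 -0.7]
 [-0.4  0.8]
 [-1.3 -0.5]
 [-0.8 -1. ]
 [ 0.1  1. ]
 [ 0.5  0.1]
 [-0.2  0.8]
 [-0.3  0.4]
 [-1.7 -0.8]
 [-1.2 -0.1]]
block [[536.1  77.4]
 [541.6  43. ]
 [507.6  34.5]
 [500.4  70.1]] [521.44667104  56.23953456]
[np.float64(36.4), np.float64(34.9), np.float64(35.0), np.float64(36.3)]
yaw [ -80.89591508 -166.00252914  101.44447323   11.64895   ]
block in chest [-78.40658104 -31.85550909   0.        ]
tray 18 [[487.2 374.3]
 [512.4 245.6]
 [387.2 223.2]
 [363.3 349.6]] [437.51889825 298.17886323] [np.float64(126.4), np.float64(131.2), np.float64(127.2), np.float64(128.6)]
tray 24 [[487.  372.2]
 [512.1 244.1]
 [387.6 222. ]
 [363.8 347.6]] [437.62780672 296.48441638] [np.float64(125.7), np.float64(130.5), np.float64(126.5), np.float64(127.9)]
block scene [[509.2  39.2]
 [502.9  73. ]
 [538.4  79.6]
 [545.8  44.3]] [524.06690645  59.00677458]
[660.60785385 -14.84936046 150.        ]
[553.47568957  56.96080162 136.        ]
pipe [636.60058236 338.50838972   0.        ] turq [562.18775611 182.23864138 130.        ]
```

```bash
cat > go.py <<'E'
import sys
from h import *
def go(target,yawy=None):
    s=read_state();r=R.from_quat(s['ee_rot']);d=r.inv().apply(np.array(target)-s['position'])/1000
    y=r.apply([0,1,0]);a=np.degrees(np.arctan2(y[1],y[0]))
    zt=r.apply([0,0,1])
    print('t',round(s['clock'],2),'pos',s['position'].round(1),'jaw',round(a,1),'ztool',zt.round(4),'F',s['contact_force'].round(1),'w',round(s['gripper_width'],1))
    print('shift m',d.round(4))
    if yawy is not None:
        e=(yawy-a+90)%180-90; print('turn about tool z deg',round(-e,1))
if __name__=='__main__':
    v=list(map(float,sys.argv[1:])); go(v[:3],v[3] if len(v)>3 else None)
E
python3 go.py 522.5 57.5 400 100.3
```

```text
t 0.15 pos [ 147.8 -606.8  247.5] jaw 103.7 ztool [-5.0e-04  1.6e-03 -1.0e+00] F [ 0.6  1.1 -0.8] w 85.5
shift m [-0.5212  0.5572 -0.1516]
turn about tool z deg 3.4
```

{"method": "jog_arm", "body": {"increments": [[0,0,-0.04,0],[0,0,-0.09,0],[0,0,-0.14,0],[-0.035,0.035,-0.152,0],[-0.07,0.075,-0.152,0],[-0.105,0.115,-0.152,0],[-0.14,0.15,-0.152,0],[-0.175,0.19,-0.152,1],[-0.21,0.225,-0.152,2],[-0.245,0.26,-0.152,3.4]], "hand": 1}}

```text
clock: 1.4
position: [324.7, -294.9, 399.8]
ee_rot: [-0.089, 0.996, 0.001, -0.0]
contact_force: [1.2, -0.3, -0.3]
gripper_width: 85.0
```

```bash
python3 go.py 522.5 57.5 400 100.3
```

```text
t 1.4 pos [ 324.7 -294.9  399.8] jaw 100.2 ztool [-4.0e-04  1.8e-03 -1.0e+00] F [ 1.2 -0.3 -0.3] w 85.0
shift m [-2.572e-01  3.117e-01  3.000e-04]
turn about tool z deg -0.1
```

{"method": "jog_arm", "body": {"increments": [[-0.025,0.03,0,0],[-0.06,0.07,0,0],[-0.09,0.11,0,0],[-0.12,0.145,0,0],[-0.15,0.18,0,0],[-0.18,0.22,0,0],[-0.21,0.255,0,0],[-0.24,0.29,0,0],[-0.257,0.312,0,0],[-0.257,0.312,0.06,0]]}}

```text
clock: 2.65
position: [525.4, 59.9, 343.2]
ee_rot: [-0.09, 0.996, 0.002, 0.005]
contact_force: [0.6, 0.3, -0.4]
gripper_width: 85.3
```

```bash
python3 - <<'E'
from h import *
s=read_state();im=get_image('wrist')
cv2.imwrite('pics/c_w.png',im[:,:,::-1]);print(s['position'],s['ee_rot'])
np.savez('c.npz',p=s['position'],q=s['ee_rot'])
E
```

```text
[525.38043455  59.94510618 343.24291505] [-0.09025975  0.99590412  0.00178635  0.00499743]
```

View pics/c_w.png

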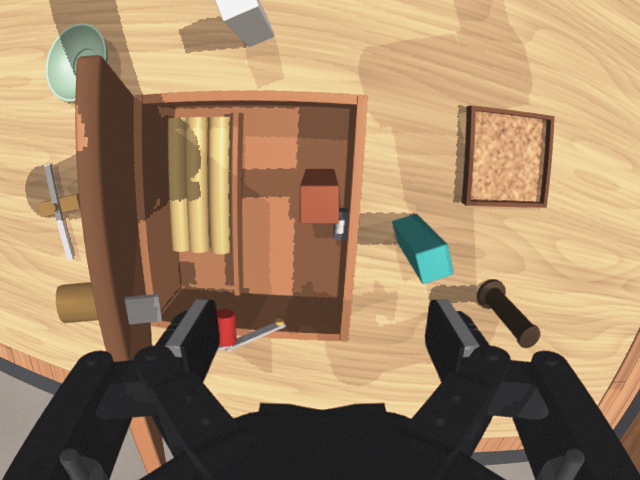

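```bash
python3 - <<'E'
from h import *
c=np.load('c.npz');im=cv2.imread('pics/c_w.png')
cv2.imwrite('pics/c_z.png',cv2.resize(im[80:350,280:370],None,fx=2,fy=2)) 
cv2.imwrite('pics/c_z.png',cv2.resize(im[160:240,280:370],None,fx=7,fy=7,interpolation=2)) 
t=np.array([wray(u,140,c['p'],c['q'])[:2] for u in [(300,187),(338,187),(340,222),(300,222)]])
print(t.round(1),t.mean(0),[np.linalg.norm(t[i]-t[i-1]).round(1) for i in range(4)])
w=np.load('chest.npy')
from fit import C2W
for P in [(-120,-135,105),(-120,135,105),(10,97,150),(-78,-32,140)]: print(P,wproj(C2W(w,P),c['p'],c['q']))
for u in [(366,97),(348,339)]: print('rim',wray(u,105,c['p'],c['q']),)
print(C2W(w,(-120,-135,105)),C2W(w,(-120,135,105)))
t=np.array([wray(u,24,c['p'],c['q'])[:2] for u in [(468,106),(553,117),(547,208),(464,204)]]);print(t,t.mean(0),[np.linalg.norm(t[i]-t[i-1]).round(1) for i in range(4)])
E
python3 go.py 522 57 160 100.3
```

```text
[[509.1  37.5]
 [503.   70.9]
 [534.5  78.9]
 [541.1  42.9]] [521.95523328  57.55055254] [np.float64(32.4), np.float64(34.0), np.float64(32.5), np.float64(36.6)]
(-120, -135, 105) [[367.19405538  94.88998265]]
(-120, 135, 105) [[347.22162103 341.32777593]]
(10, 97, 150) [[225.09133542 327.06687923]]
(-78, -32, 140) [[317.72901065 203.67643974]]
rim [416.09871237  83.46926306 105.        ]
rim [678.22648276 119.15843569 105.        ]
[413.80715092  84.2133118  105.        ] [681.5620266  118.95991667 105.        ]
[[388.19528364 218.66651973]
 [364.74417198 347.21675132]
 [488.68923044 373.77171471]
 [510.69381311 243.41555236]] [438.08062479 295.76763453] [np.float64(125.0), np.float64(130.7), np.float64(126.8), np.float64(132.2)]
t 2.7 pos [516.7  57.5 328.9] jaw 100.2 ztool [-0.0192 -0.0012 -0.9998] F [ -6.2  -1.6 -15.6] w 85.2
shift m [-0.0083 -0.0018  0.1687]
turn about tool z deg -0.1
```

View pics/c_z.png

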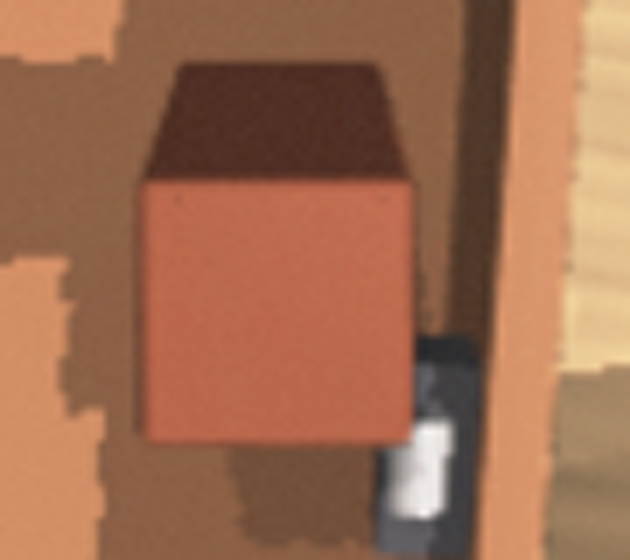

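{"method": "jog_arm", "body": {"increments": [[-0.005,-0.001,0.01,0],[-0.005,-0.001,0.01,0]]}}

```text
clock: 2.95
position: [522.4, 57.2, 319.3]
ee_rot: [-0.089, 0.996, 0.0, -0.009]
contact_force: [-0.2, -0.1, 0.9]
gripper_width: 85.5
```

```bash
python3 go.py 522 57.5 122 100.5
```

```text
t 2.95 pos [522.4  57.2 319.3] jaw 100.2 ztool [-0.0188 -0.0015 -0.9998] F [-0.2 -0.1  0.9] w 85.5
shift m [-0.0033  0.      0.1973]
turn about tool z deg -0.3
```

{"method": "jog_arm", "body": {"increments": [[-0.001,0,0.03,0],[-0.002,0,0.07,0],[-0.003,0,0.11,0],[-0.003,0,0.15,0],[-0.003,0,0.18,0],[-0.003,0,0.193,0],[-0.003,0,0.197,0],[-0.003,0,0.197,0],[-0.003,0,0.197,0]]}}

```text
clock: 4.08
position: [522.6, 57.7, 123.6]
ee_rot: [-0.089, 0.996, 0.0, -0.008]
contact_force: [-0.1, -0.2, 0.6]
gripper_width: 85.2
```

```bash
python3 go.py 522 57.5 122 100.5; python3 - <<'E'
from h import *
for n in ['wrist','scene']:
    im=get_image(n)[:,:,::-1]
    if n=='scene': im=cv2.resize(im[160:380,180:420],None,fx=2.5,fy=2.5)
    cv2.imwrite(f'pics/d_{n}.png',im)
E
```

```text
t 4.08 pos [522.6  57.7 123.6] jaw 100.2 ztool [-1.620e-02 -6.000e-04 -9.999e-01] F [-0.1 -0.2  0.6] w 85.2
shift m [ 0.0006 -0.0001  0.0016]
turn about tool z deg -0.3
```

View pics/d_wrist.png

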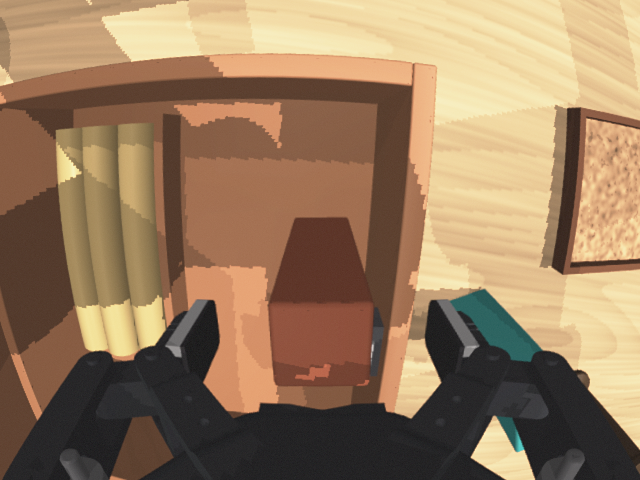

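View pics/d_scene.png

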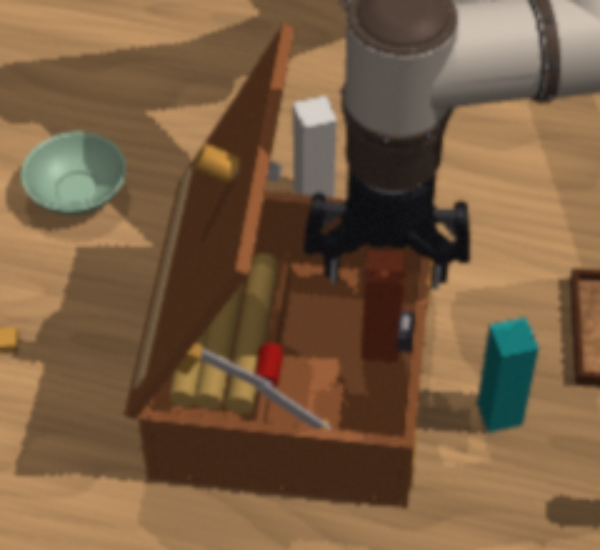

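{"method": "jog_arm", "body": {"increments": [[0,0,0.001,0],[0,0,0.001,0],[0,0,0.001,0],[0,0,0.001,0],[0,0,0.001,0],[0,0,0.001,0],[0,0,0.001,0],[0,0,0.001,0]], "hand": -1}}

```text
clock: 5.18
position: [522.4, 57.7, 122.4]
ee_rot: [-0.089, 0.996, 0.0, -0.008]
contact_force: [0.1, -0.2, 2.7]
gripper_width: 35.5
```

```bash
python3 go.py 438 296 260; python3 go.py 522.6 57.7 280
```

```text
t 5.17 pos [522.4  57.7 122.4] jaw 100.2 ztool [-1.640e-02 -8.000e-04 -9.999e-01] F [ 0.1 -0.2  2.7] w 35.5
shift m [ 0.0431  0.2498 -0.1364]
t 5.17 pos [522.4  57.7 122.4] jaw 100.2 ztool [-1.640e-02 -8.000e-04 -9.999e-01] F [ 0.1 -0.2  2.7] w 35.5
shift m [ 0.0024  0.0003 -0.1576]
```

{"method": "jog_arm", "body": {"increments": [[0,0,-0.01,0],[0,0,-0.035,0],[0.001,0,-0.07,0],[0.002,0,-0.11,0],[0.002,0,-0.145,0],[0.002,0,-0.16,0],[0.006,0.02,-0.16,0],[0.012,0.055,-0.16,0],[0.018,0.09,-0.16,0],[0.025,0.125,-0.16,0]]}}

```text
clock: 6.42
position: [477.1, 177.0, 281.7]
ee_rot: [-0.089, 0.996, -0.0, -0.01]
contact_force: [-0.1, 0.1, -0.5]
gripper_width: 35.6
```

{"method": "jog_arm", "body": {"increments": [[0.005,0.03,0,0],[0.01,0.06,0,0],[0.015,0.09,0,0],[0.018,0.11,0,0],[0.02,0.12,0,0],[0.02,0.12,0,0],[0.02,0.12,0,0]]}}

```text
clock: 7.3
position: [436.4, 291.0, 282.2]
ee_rot: [-0.088, 0.996, -0.0, -0.01]
contact_force: [-0.3, -0.3, -0.7]
gripper_width: 35.6
```

```bash
python3 go.py 438 296 119 100.2;  python3 - <<'E'
from h import *
s=read_state();print(s['joints'].round(3))
for n in ['wrist','scene','top']:
    im=get_image(n)[:,:,::-1]
    cv2.imwrite(f'pics/e_{n}.png',im)
E
```

```text
t 7.3 pos [436.4 291.  282.2] jaw 100.1 ztool [-0.0195 -0.0023 -0.9998] F [-0.3 -0.3 -0.7] w 35.6
shift m [-0.0057  0.0045  0.1631]
turn about tool z deg -0.1
[ 0.89   0.198 -0.164 -0.015 -1.223 -2.279]
```

View pics/e_wrist.png

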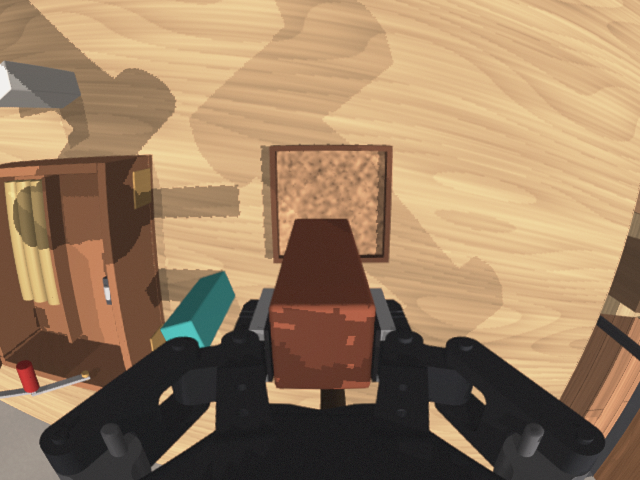

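View pics/e_scene.png

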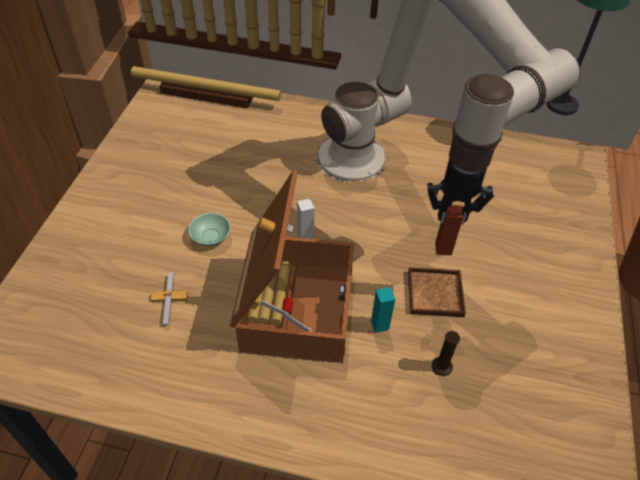

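{"method": "jog_arm", "body": {"increments": [[-0.002,0.003,0.02,0],[-0.004,0.0045,0.05,0],[-0.005,0.0045,0.085,0],[-0.0055,0.0045,0.115,0],[-0.0057,0.0045,0.14,0],[-0.0057,0.0045,0.15,0],[-0.0057,0.0045,0.156,0],[-0.0057,0.0045,0.159,0],[-0.0057,0.0045,0.161,0],[-0.0057,0.0045,0.161,0]]}}

```text
clock: 8.7
position: [438.3, 296.2, 121.7]
ee_rot: [-0.088, 0.996, 0.0, -0.009]
contact_force: [1.2, 0.7, -0.7]
gripper_width: 35.5
```

```bash
python3 go.py 438 296 118.4 100.2
```

```text
t 8.7 pos [438.3 296.2 121.7] jaw 100.1 ztool [-0.0187 -0.0014 -0.9998] F [ 1.2  0.7 -0.7] w 35.5
shift m [ 0.0003 -0.0002  0.0033]
turn about tool z deg -0.1
```

{"method": "jog_arm", "body": {"increments": [[0,0,0.001,0],[0,0,0.002,0],[0,0,0.003,0],[0,0,0.004,0],[0,0,0.004,0]]}}

```text
clock: 9.32
position: [438.4, 296.3, 118.4]
ee_rot: [-0.088, 0.996, 0.0, -0.009]
contact_force: [-1.1, -1.3, 5.5]
gripper_width: 35.1
```

```bash
python3 go.py 438 296 118.4 100.2
```

```text
t 9.32 pos [438.4 296.3 118.4] jaw 100.1 ztool [-0.0183 -0.0013 -0.9998] F [-1.1 -1.3  5.5] w 35.1
shift m [ 0.0004 -0.0002  0.    ]
turn about tool z deg -0.1
```

{"method": "jog_arm", "body": {"increments": [[0,0,0,0],[0,0,0,0],[0,0,0,0],[0,0,0,0]], "hand": 0.3}}

```text
clock: 9.82
position: [438.4, 296.3, 118.3]
ee_rot: [-0.088, 0.996, 0.0, -0.009]
contact_force: [-0.2, -0.0, 0.4]
gripper_width: 55.7
```

{"method": "jog_arm", "body": {"increments": [[0,0,0,0],[0,0,0,0],[0,0,-0.01,0],[0,0,-0.03,0],[0.001,0,-0.07,0],[0.002,0,-0.11,0],[0.003,0,-0.16,0],[0.003,0,-0.2,0],[0.003,0,-0.23,0],[0.003,0,-0.23,0]], "hand": 1}}

```text
clock: 11.08
position: [440.4, 296.6, 352.0]
ee_rot: [-0.088, 0.996, 0.002, -0.006]
contact_force: [0.2, 0.3, -0.5]
gripper_width: 85.0
```

```bash
python3 go.py 650 30 300 97.4;  python3 - <<'E'
from h import *
s=read_state()
for n in ['wrist','scene']:
    im=get_image(n)[:,:,::-1]
    cv2.imwrite(f'pics/f_{n}.png',im)
E
```

```text
t 11.07 pos [440.4 296.6 352. ] jaw 100.1 ztool [-0.0132  0.0036 -0.9999] F [ 0.2  0.3 -0.5] w 85.0
shift m [-0.1601 -0.2996  0.0483]
turn about tool z deg 2.7
```

View pics/f_wrist.png

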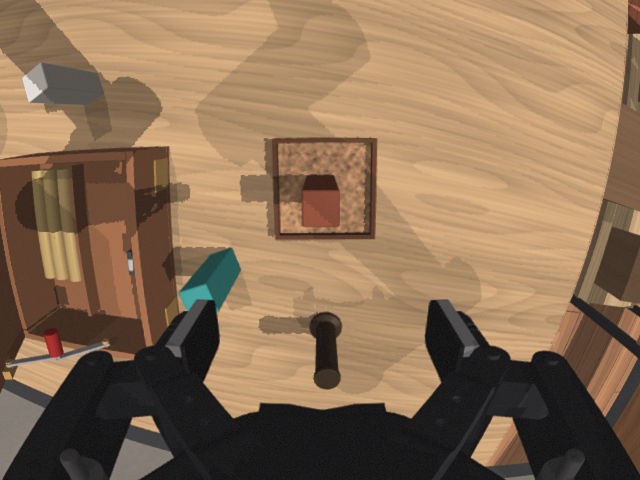

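View pics/f_scene.png

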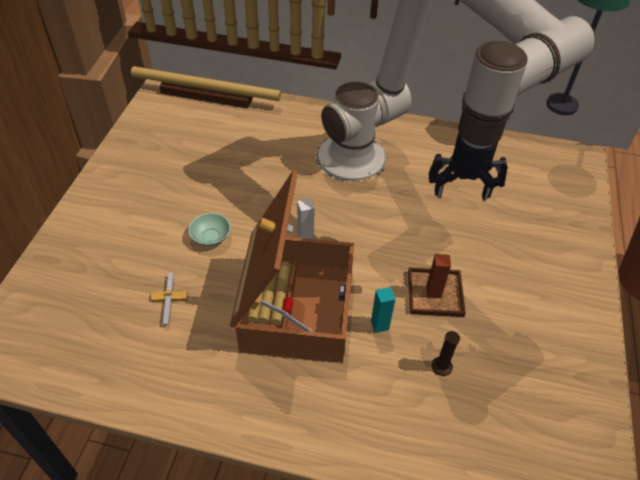

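```bash
cat > cgo.py <<'E'
import sys
from go import *
from fit import C2W
w=np.load('chest.npy')
v=list(map(float,sys.argv[1:])); 
T=C2W(w,v[:3]);print('world',T.round(1));go(T,97.4)
s=read_state();d=s['position']-C2W(w,(0,0,0));print('tcp in chest',R.from_euler('z',-w[2]).apply(d).round(1), 'tool z in chest',R.from_euler('z',-w[2]).apply(R.from_quat(s['ee_rot']).apply([0,0,1])).round(4),'F chest',R.from_euler('z',-w[2]).apply(s['contact_force']).round(1))
E
python3 cgo.py -50 95 260;python3 cgo.py -50 95 190
```

```text
world [650.9  44.4 260. ]
t 11.18 pos [439.3 295.9 348.4] jaw 100.1 ztool [-1.860e-02 -8.000e-04 -9.998e-01] F [-0.  -0.4 -0.9] w 85.4
shift m [-0.1657 -0.2849  0.0847]
turn about tool z deg 2.7
tcp in chest [-326.6  -82.5  348.4] tool z in chest [-0.0016 -0.0185 -0.9998] F chest [ 0.4 -0.1 -0.9]
world [650.9  44.4 190. ]
t 11.18 pos [439.3 295.9 348.4] jaw 100.1 ztool [-1.860e-02 -8.000e-04 -9.998e-01] F [-0.  -0.4 -0.9] w 85.4
shift m [-0.167  -0.2851  0.1547]
turn about tool z deg 2.7
tcp in chest [-326.6  -82.5  348.4] tool z in chest [-0.0016 -0.0185 -0.9998] F chest [ 0.4 -0.1 -0.9]
```

{"method": "jog_arm", "body": {"increments": [[-0.02,-0.035,0,0],[-0.045,-0.075,0,0],[-0.07,-0.12,0.005,1],[-0.095,-0.165,0.02,2],[-0.12,-0.205,0.04,2.7],[-0.142,-0.245,0.06,2.7],[-0.158,-0.272,0.075,2.7],[-0.1657,-0.285,0.0847,2.7],[-0.1657,-0.285,0.0847,2.7],[-0.1657,-0.285,0.0847,2.7]]}}

```text
clock: 12.42
position: [649.6, 47.3, 256.5]
ee_rot: [-0.065, 0.998, 0.002, -0.012]
contact_force: [-1.1, 7.4, -5.0]
gripper_width: 85.3
```

```bash
python3 cgo.py -50 95 185;  python3 - <<'E'
from h import *
for n in ['wrist','scene']:
    im=get_image(n)[:,:,::-1]
    if n=='scene': im=cv2.resize(im[100:340,200:440],None,fx=2.5,fy=2.5)
    cv2.imwrite(f'pics/g_{n}.png',im)
E
```

```text
world [650.9  44.4 185. ]
t 12.43 pos [649.6  47.3 256.5] jaw 97.5 ztool [-0.0238  0.0025 -0.9997] F [-1.1  7.4 -5. ] w 85.3
shift m [-0.0026 -0.0034  0.0714]
turn about tool z deg 0.1
tcp in chest [-53.   94.1 256.5] tool z in chest [-0.0055 -0.0232 -0.9997] F chest [-7.5 -0.2 -5. ]
```

View pics/g_wrist.png

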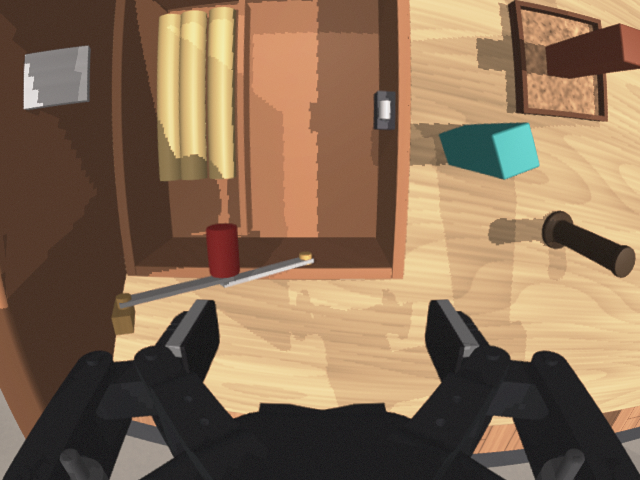

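View pics/g_scene.png

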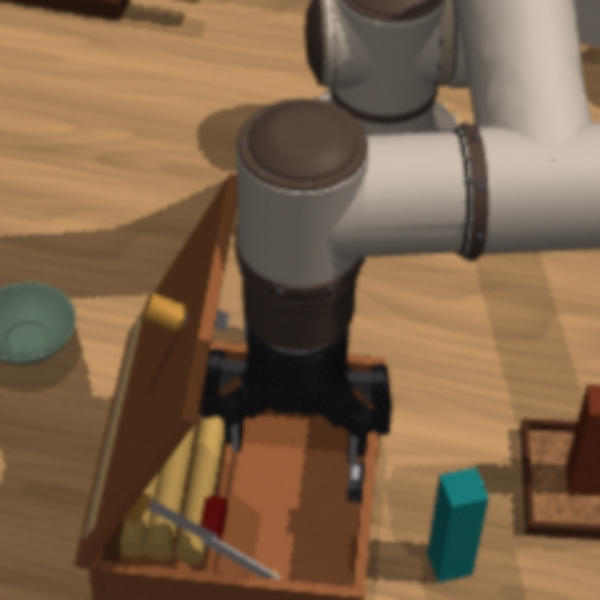

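{"method": "jog_arm", "body": {"increments": [[0,0.01,0,0],[0,0.022,0,0],[0,0.022,0,0],[0,0.022,0,0]]}}

```text
clock: 13.02
position: [646.7, 69.1, 257.1]
ee_rot: [-0.065, 0.998, 0.002, -0.011]
contact_force: [-0.4, 0.3, 0.2]
gripper_width: 85.7
```

```bash
python3 cgo.py -70 95 190; python3 - <<'E'
from h import *
for n in ['scene']:
    im=get_image(n)[:,:,::-1]
    im=cv2.resize(im[100:340,200:440],None,fx=2.5,fy=2.5)
    cv2.imwrite(f'pics/h_{n}.png',im)
E
```

```text
world [648.3  64.2 190. ]
t 13.03 pos [646.7  69.1 257.1] jaw 97.5 ztool [-0.0231  0.0023 -0.9997] F [-0.4  0.3  0.2] w 85.7
shift m [-0.0025 -0.0054  0.0671]
turn about tool z deg 0.1
tcp in chest [-75.   94.  257.1] tool z in chest [-0.0052 -0.0226 -0.9997] F chest [-0.4 -0.3  0.2]
```

View pics/h_scene.png

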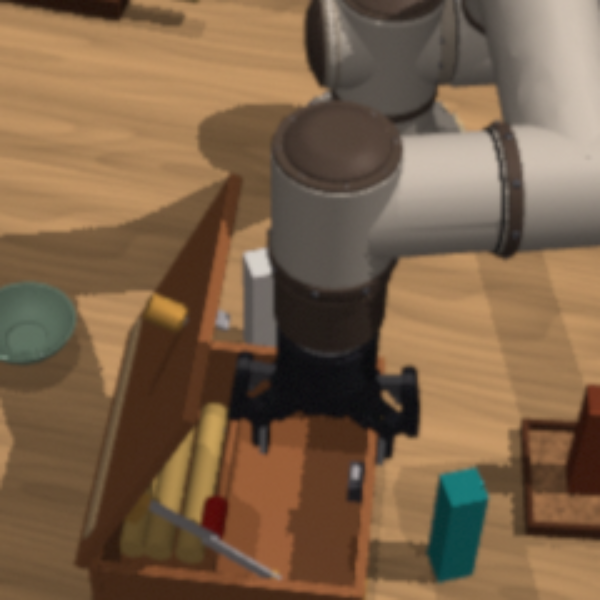

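{"method": "jog_arm", "body": {"increments": [[0,0,0.02,0],[-0.001,0,0.045,0],[-0.002,0,0.065,0],[-0.002,0,0.072,0],[-0.0025,-0.01,0.072,0],[-0.0025,-0.02,0.072,0],[-0.0025,-0.027,0.072,0],[-0.0025,-0.027,0.072,0],[-0.0025,-0.027,0.072,0]]}}

```text
clock: 14.2
position: [651.1, 42.6, 185.1]
ee_rot: [-0.065, 0.998, 0.002, -0.011]
contact_force: [-0.2, -0.3, 0.2]
gripper_width: 85.1
```

```bash
python3 cgo.py -47 95 165; python3 - <<'E'
from h import *
for n in ['wrist','scene']:
    im=get_image(n)[:,:,::-1]
    if n=='scene': im=cv2.resize(im[130:340,220:440],None,fx=2.7,fy=2.7)
    cv2.imwrite(f'pics/i_{n}.png',im)
E
```

```text
world [651.3  41.4 165. ]
t 14.2 pos [651.1  42.6 185.1] jaw 97.5 ztool [-0.0227  0.0026 -0.9997] F [-0.2 -0.3  0.2] w 85.1
shift m [-0.0005 -0.0013  0.0201]
turn about tool z deg 0.1
tcp in chest [-48.2  94.9 185.1] tool z in chest [-0.0055 -0.0222 -0.9997] F chest [ 0.3 -0.3  0.2]
```

View pics/i_scene.png

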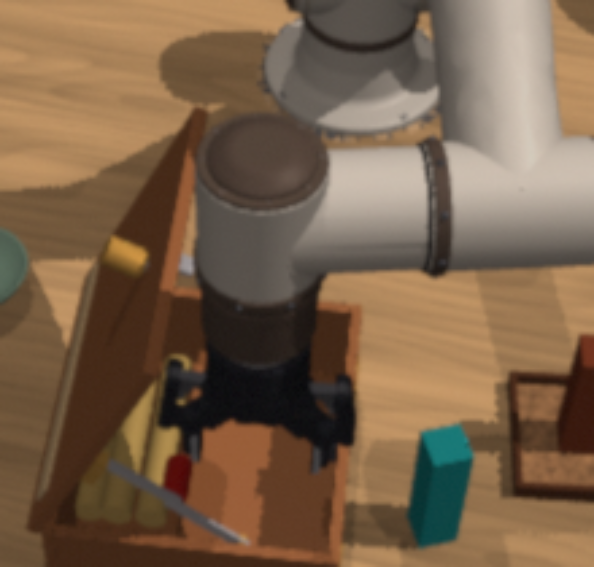

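View pics/i_wrist.png

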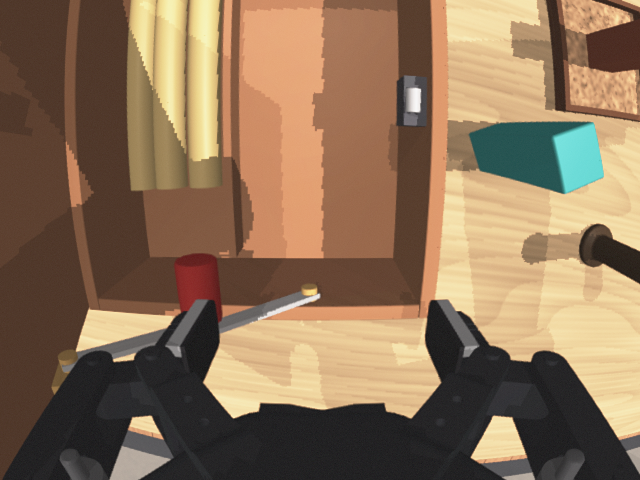

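{"method": "jog_arm", "body": {"increments": [[0,-0.001,0.006,0],[0,-0.001,0.012,0],[0,-0.001,0.015,0],[0,-0.001,0.017,0],[0,-0.001,0.017,0]]}}

```text
clock: 14.92
position: [650.7, 41.9, 167.8]
ee_rot: [-0.065, 0.998, 0.002, -0.012]
contact_force: [0.5, -0.0, 0.9]
gripper_width: 85.4
```

```bash
python3 cgo.py -47 95 160
```

```text
world [651.3  41.4 160. ]
t 14.93 pos [650.7  41.9 167.8] jaw 97.5 ztool [-0.0232  0.0023 -0.9997] F [ 0.5 -0.   0.9] w 85.4
shift m [-0.0007 -0.0006  0.0078]
turn about tool z deg 0.1
tcp in chest [-47.6  94.5 167.8] tool z in chest [-0.0053 -0.0227 -0.9997] F chest [0.1 0.5 0.9]
```

Now push along (0.65, −0.76): tool y negative is chest +x.

{"method": "jog_arm", "body": {"increments": [[-0.001,0,0.002,0],[-0.001,-0.0005,0.004,0],[-0.001,-0.001,0.006,0],[-0.001,-0.0015,0.007,0],[-0.001,-0.0015,0.007,0]]}}

```text
clock: 15.55
position: [651.7, 40.5, 160.7]
ee_rot: [-0.065, 0.998, 0.002, -0.012]
contact_force: [0.2, -0.5, 0.1]
gripper_width: 85.3
```

```bash
python3 cgo.py -42 95 155; python3 - <<'E'
from h import *
for n in ['wrist','scene']:
    im=get_image(n)[:,:,::-1]
    if n=='scene': im=cv2.resize(im[230:340,220:370],None,fx=5,fy=5)
    cv2.imwrite(f'pics/j_{n}.png',im)
E
```

```text
world [651.9  36.5 155. ]
t 15.55 pos [651.7  40.5 160.7] jaw 97.5 ztool [-0.0234  0.0023 -0.9997] F [ 0.2 -0.5  0.1] w 85.3
shift m [ 0.0002 -0.0041  0.0057]
turn about tool z deg 0.1
tcp in chest [-46.   95.3 160.7] tool z in chest [-0.0053 -0.0229 -0.9997] F chest [0.5 0.1 0.1]
```

View pics/j_scene.png

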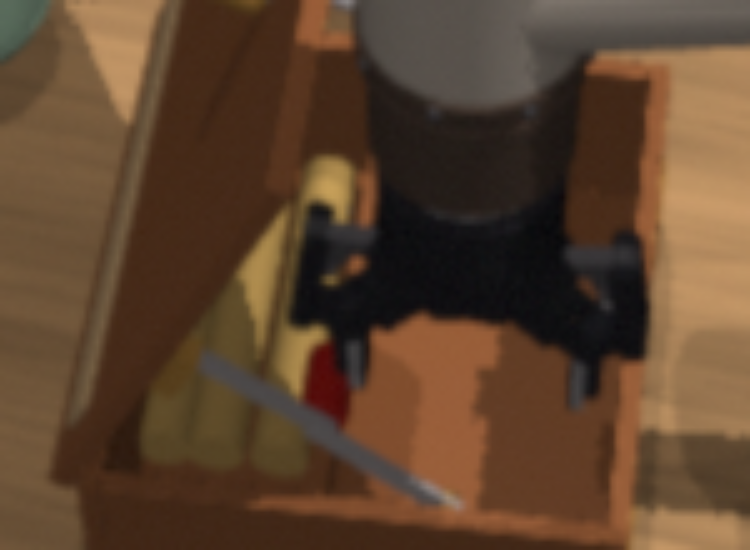

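View pics/j_wrist.png

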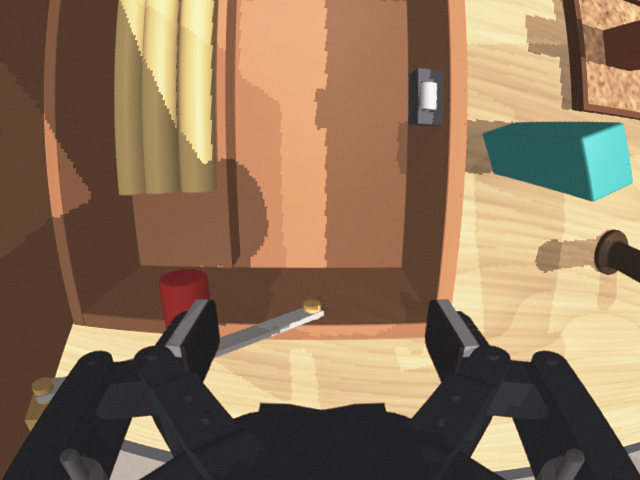

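{"method": "jog_arm", "body": {"increments": [[0,-0.001,0.001,0],[0,-0.002,0.002,0],[0,-0.003,0.003,0],[0,-0.004,0.004,0],[0,-0.004,0.004,0]]}}

```text
clock: 16.27
position: [652.3, 36.7, 157.1]
ee_rot: [-0.065, 0.998, 0.002, -0.011]
contact_force: [-0.2, 0.9, 1.5]
gripper_width: 85.2
```

```bash
python3 cgo.py -42 95 155
```

```text
world [651.9  36.5 155. ]
t 16.27 pos [652.3  36.7 157.1] jaw 97.5 ztool [-0.0228  0.0025 -0.9997] F [-0.2  0.9  1.5] w 85.2
shift m [ 0.0003 -0.0002  0.0021]
turn about tool z deg 0.1
tcp in chest [-42.2  95.4 157.1] tool z in chest [-0.0054 -0.0223 -0.9997] F chest [-1.  -0.1  1.5]
```

{"method": "jog_arm", "body": {"increments": [[0,-0.0005,0.0015,0],[0,-0.001,0.003,0],[0,-0.002,0.0045,0],[0,-0.003,0.006,0],[0,-0.003,0.006,0]]}}

```text
clock: 16.9
position: [652.9, 33.8, 151.1]
ee_rot: [-0.065, 0.998, 0.002, -0.011]
contact_force: [1.5, 1.0, 2.7]
gripper_width: 85.1
```

```bash
python3 cgo.py -37 95 146;python3 - <<'E'
from h import *
for n in ['wrist','scene']:
    im=get_image(n)[:,:,::-1]
    if n=='scene': im=cv2.resize(im[150:340,220:370],None,fx=3.1,fy=3.1)
    cv2.imwrite(f'pics/k_{n}.png',im)
E
```

```text
world [652.6  31.5 146. ]
t 16.9 pos [652.9  33.8 151.1] jaw 97.5 ztool [-0.0219  0.0027 -0.9998] F [1.5 1.  2.7] w 85.1
shift m [ 0.0005 -0.0022  0.0051]
turn about tool z deg 0.1
tcp in chest [-39.2  95.6 151.1] tool z in chest [-0.0055 -0.0214 -0.9998] F chest [-0.8  1.6  2.7]
```

View pics/k_scene.png

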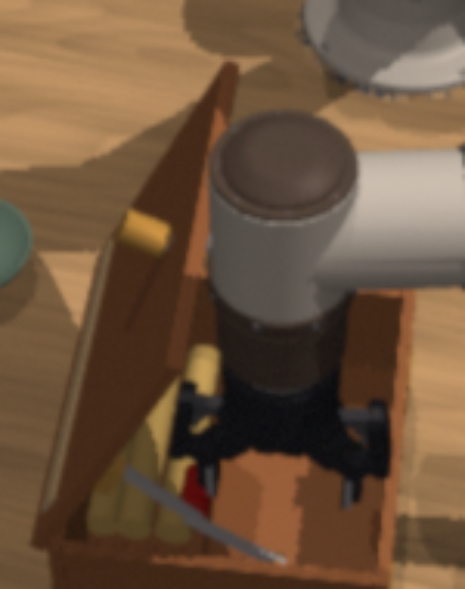

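View pics/k_wrist.png

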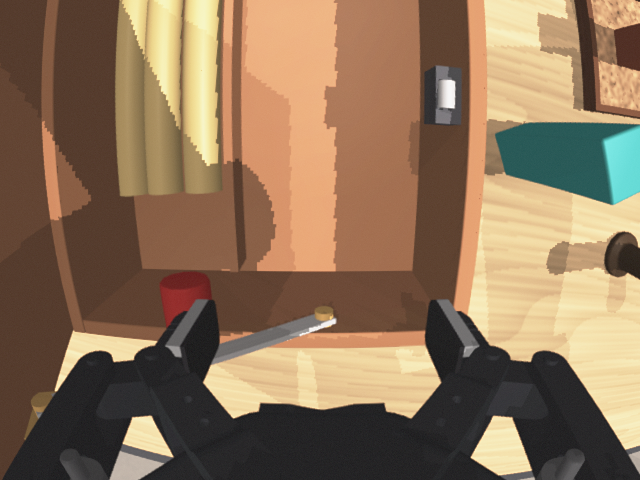

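{"method": "jog_arm", "body": {"increments": [[0,-0.001,0.002,0],[0,-0.002,0.004,0],[0,-0.003,0.006,0],[0,-0.004,0.007,0],[0,-0.005,0.009,0],[0,-0.005,0.009,0]]}}

```text
clock: 17.75
position: [653.3, 28.9, 142.0]
ee_rot: [-0.065, 0.998, 0.002, -0.011]
contact_force: [0.2, 1.3, 3.6]
gripper_width: 85.4
```

```bash
python3 cgo.py -37 95 146;python3 - <<'E'
from h import *
for n in ['wrist','scene']:
    im=get_image(n)[:,:,::-1]
    if n=='scene': im=cv2.resize(im[150:340,220:370],None,fx=3.1,fy=3.1)
    cv2.imwrite(f'pics/l_{n}.png',im)
E
```

```text
world [652.6  31.5 146. ]
t 17.75 pos [653.3  28.9 142. ] jaw 97.5 ztool [-0.022   0.0027 -0.9998] F [0.2 1.3 3.6] w 85.4
shift m [ 0.0005  0.0027 -0.004 ]
turn about tool z deg 0.1
tcp in chest [-34.3  95.4 142. ] tool z in chest [-0.0055 -0.0215 -0.9998] F chest [-1.3  0.4  3.6]
```

View pics/l_scene.png

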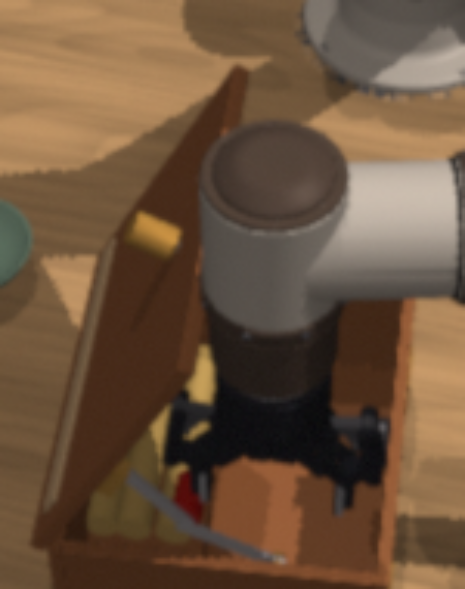

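View pics/l_wrist.png

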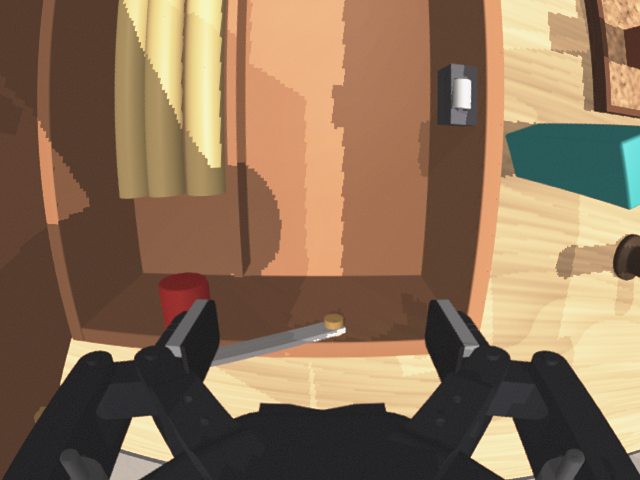

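{"method": "jog_arm", "body": {"increments": [[0,0.006,-0.006,0],[0,0.015,-0.01,0],[0,0.027,-0.012,0],[0,0.037,-0.015,0],[0,0.045,-0.035,0],[0,0.047,-0.07,0],[0,0.047,-0.11,0],[0,0.047,-0.155,0],[0,0.047,-0.2,0],[0,0.047,-0.235,0]]}}

```text
clock: 19.1
position: [652.2, 75.4, 379.6]
ee_rot: [-0.066, 0.998, 0.002, -0.01]
contact_force: [-0.2, -0.9, -0.6]
gripper_width: 85.3
```

{"method": "jog_arm", "body": {"increments": [[0.01,0.01,-0.02,0],[0.03,0.015,-0.03,0],[0.05,0.02,-0.03,0],[0.05,0.02,-0.03,0],[0.05,0.02,-0.03,0]], "hand": -1}}

```text
clock: 19.73
position: [600.8, 88.9, 410.6]
ee_rot: [-0.066, 0.998, 0.002, -0.01]
contact_force: [0.4, -0.9, 0.3]
gripper_width: 0.2
```

```bash
python3 cgo.py 60 -60 430;python3 - <<'E'
from h import *
for n in ['wrist','scene','top']:
    im=get_image(n)[:,:,::-1]
    if n=='scene': im=cv2.resize(im[150:390,180:460],None,fx=2.5,fy=2.5)
    if n=='top': im=cv2.resize(im[90:330,140:500],None,fx=2.2,fy=2.2)
    cv2.imwrite(f'pics/m_{n}.png',im)
E
```

```text
world [511.3 -84.6 430. ]
t 19.73 pos [600.8  88.9 410.6] jaw 97.6 ztool [-0.0202  0.0031 -0.9998] F [ 0.4 -0.9  0.3] w 0.2
shift m [ 0.1119 -0.1602 -0.0182]
turn about tool z deg 0.2
tcp in chest [-100.6   51.   410.6] tool z in chest [-0.0057 -0.0197 -0.9998] F chest [0.9 0.3 0.3]
```

View pics/m_scene.png

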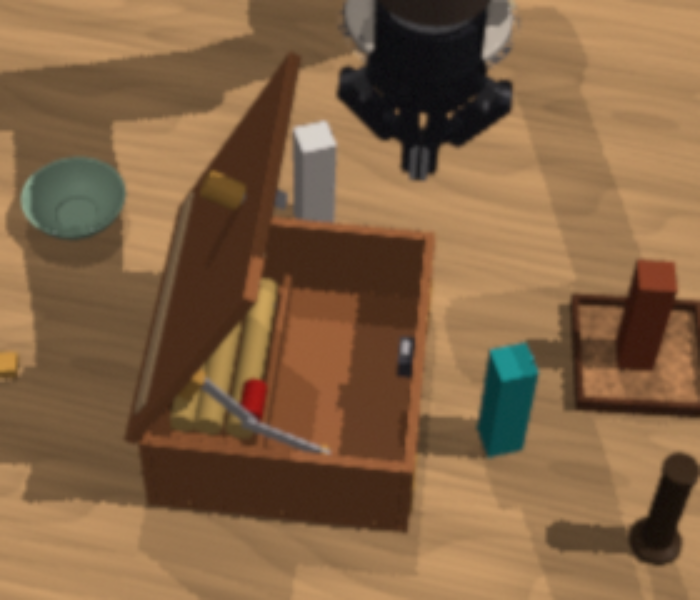

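View pics/m_top.png

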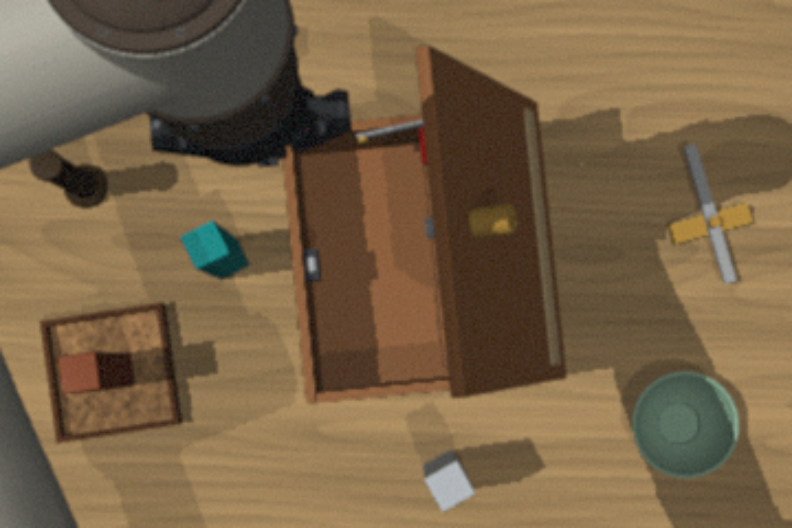

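View pics/m_wrist.png

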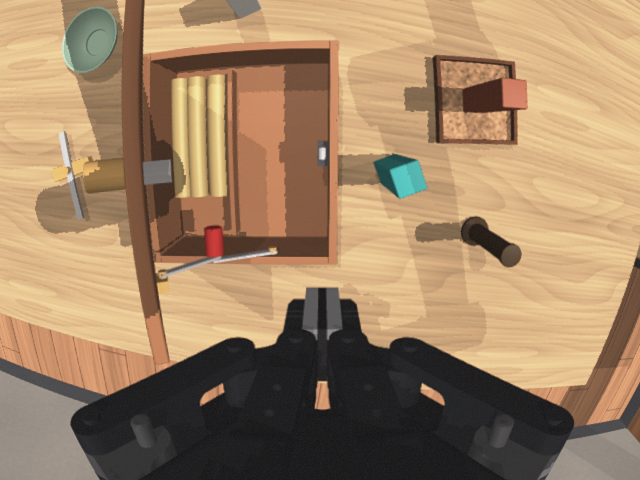

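{"method": "jog_arm", "body": {"increments": [[0.01,-0.015,-0.01,0],[0.03,-0.045,-0.018,0],[0.055,-0.08,-0.018,0],[0.08,-0.115,-0.018,0],[0.1,-0.145,-0.018,0],[0.11,-0.16,-0.018,0],[0.112,-0.165,0.01,0],[0.112,-0.165,0.04,0],[0.112,-0.165,0.06,0],[0.112,-0.165,0.06,0]]}}

```text
clock: 21.12
position: [509.9, -89.7, 350.2]
ee_rot: [-0.066, 0.998, 0.002, -0.012]
contact_force: [0.3, -1.0, 0.5]
gripper_width: -0.0
```

```bash
python3 cgo.py 60 -60 325;python3 - <<'E'
from h import *
for n in ['wrist','scene']:
    im=get_image(n)[:,:,::-1]
    cv2.imwrite(f'pics/n_{n}.png',im)
E
```

```text
world [511.3 -84.6 325. ]
t 21.12 pos [509.9 -89.7 350.2] jaw 97.5 ztool [-0.0245  0.0025 -0.9997] F [ 0.3 -1.   0.5] w -0.0
shift m [-0.0027  0.0046  0.0252]
turn about tool z deg 0.1
tcp in chest [ 64.8 -62.1 350.2] tool z in chest [-0.0056 -0.0239 -0.9997] F chest [1.  0.1 0.5]
```

View pics/n_wrist.png

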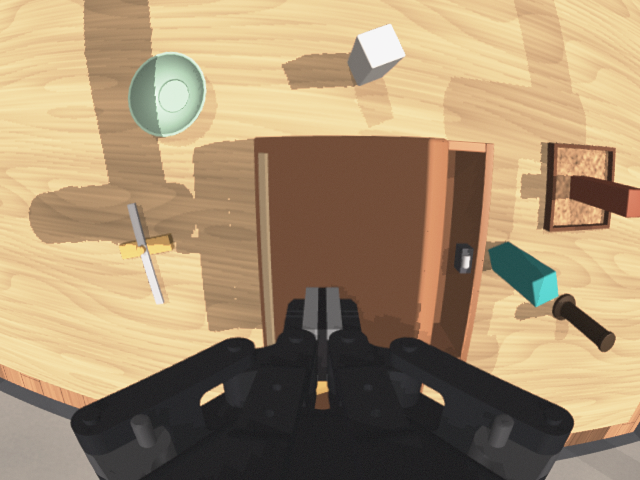

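View pics/n_scene.png

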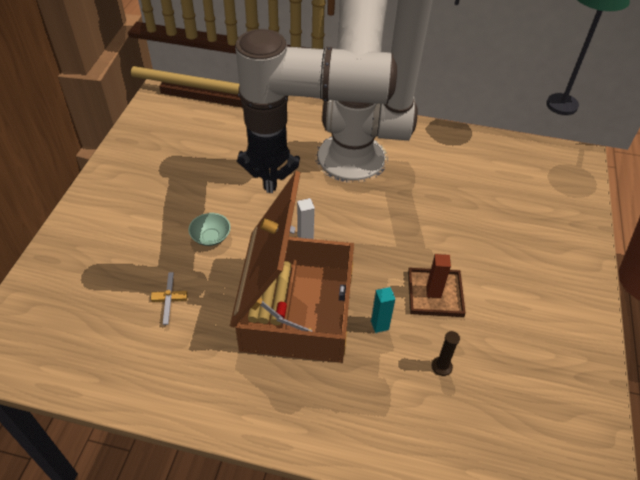

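{"method": "jog_arm", "body": {"increments": [[-0.002,0,0.012,0],[-0.002,0,0.025,0],[-0.002,0.004,0.027,0],[-0.002,0.01,0.027,0],[-0.002,0.016,0.027,0],[-0.002,0.02,0.027,0],[-0.002,0.023,0.027,0],[-0.002,0.023,0.027,0]]}}

```text
clock: 22.22
position: [509.4, -66.3, 325.6]
ee_rot: [-0.066, 0.998, 0.002, -0.01]
contact_force: [0.2, -0.7, -0.7]
gripper_width: -0.2
```

```bash
python3 cgo.py 30 -60 318; cat > arc.py <<'E'
# plan arc rows: contact s, h fitted
from go import *
from fit import C2W
import sys
w=np.load('chest.npy');s=read_state();r=R.from_quat(s['ee_rot'])
th0,h,n=float(sys.argv[1]),float(sys.argv[2]),sys.argv[3:]
S=222
for a in n:
    t=np.radians(float(a));P=np.array([120-S*np.cos(t)+12*np.sin(t)+h,-60,105+S*np.sin(t)+12*np.cos(t)+17])
    d=r.inv().apply(C2W(w,P)-s['position'])/1000;print(a,P.round(0),d.round(4))
E
python3 arc.py 0 11 62 60 58 56 54 52 50 48 46
```

```text
world [507.5 -54.9 318. ]
t 22.23 pos [509.4 -66.3 325.6] jaw 97.6 ztool [-0.0195  0.0022 -0.9998] F [ 0.2 -0.7 -0.7] w -0.2
shift m [0.0003 0.0115 0.0077]
turn about tool z deg 0.2
tcp in chest [ 41.6 -59.6 325.6] tool z in chest [-0.0047 -0.0191 -0.9998] F chest [ 0.7  0.1 -0.7]
62 [ 37. -60. 324.] [0.0004 0.0042 0.002 ]
60 [ 30. -60. 320.] [0.0003 0.0111 0.0054]
58 [ 24. -60. 317.] [0.0002 0.018  0.0091]
56 [ 17. -60. 313.] [0.0001 0.0247 0.013 ]
54 [ 10. -60. 309.] [0.     0.0313 0.0171]
52 [  4. -60. 304.] [-0.0001  0.0377  0.0214]
50 [ -3. -60. 300.] [-0.0002  0.0439  0.026 ]
48 [ -9. -60. 295.] [-0.0003  0.05    0.0308]
46 [-15. -60. 290.] [-0.0004  0.056   0.0358]
```

{"method": "jog_arm", "body": {"increments": [[0,0.004,0.002,0],[0,0.008,0.004,0],[0,0.011,0.0055,0],[0,0.0145,0.0075,0],[0,0.018,0.009,0],[0,0.0215,0.011,0],[0,0.0247,0.013,0]]}}

```text
clock: 23.1
position: [506.2, -41.3, 312.8]
ee_rot: [-0.066, 0.998, 0.002, -0.009]
contact_force: [1.2, -1.0, 4.0]
gripper_width: 0.4
```

```bash
python3 cgo.py 30 -60 318; python3 arc.py 0 11 54 50 46 42 38 34 30 26;python3 - <<'E'
from h import *
for n in ['scene']:
    im=get_image(n)[:,:,::-1]
    im=cv2.resize(im[100:370,200:400],None,fx=2.2,fy=2.2)
    cv2.imwrite(f'pics/o_{n}.png',im)
E
```

```text
world [507.5 -54.9 318. ]
t 23.1 pos [506.2 -41.3 312.8] jaw 97.6 ztool [-0.0185  0.0026 -0.9998] F [ 1.2 -1.   4. ] w 0.4
shift m [ 0.0006 -0.0136 -0.0052]
turn about tool z deg 0.2
tcp in chest [ 16.4 -59.5 312.8] tool z in chest [-0.005  -0.018  -0.9998] F chest [1.1 1.  4. ]
54 [ 10. -60. 309.] [0.0004 0.0061 0.0042]
50 [ -3. -60. 300.] [0.0002 0.0188 0.0132]
46 [-15. -60. 290.] [-0.      0.0308  0.023 ]
42 [-26. -60. 279.] [-0.0003  0.0422  0.0336]
38 [-37. -60. 268.] [-0.0005  0.0527  0.045 ]
34 [-46. -60. 256.] [-0.0007  0.0624  0.0571]
30 [-55. -60. 243.] [-0.001   0.0713  0.0698]
26 [-63. -60. 230.] [-0.0013  0.0792  0.0831]
```

View pics/o_scene.png

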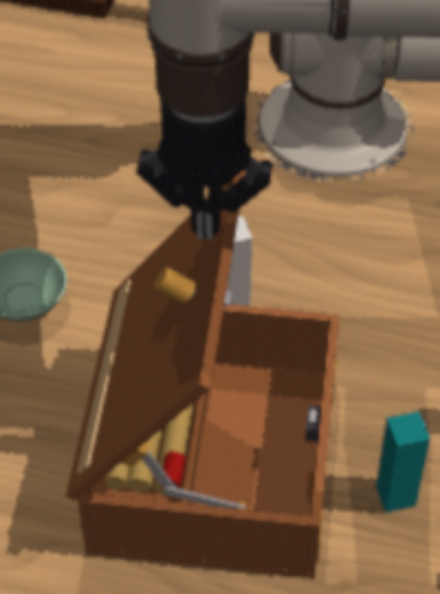

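{"method": "jog_arm", "body": {"increments": [[0,0.006,0.004,0],[0,0.0125,0.0085,0],[0,0.019,0.013,0],[0,0.025,0.018,0],[0,0.031,0.023,0],[0,0.0365,0.028,0],[0,0.042,0.0335,0],[0,0.0475,0.039,0],[0,0.0527,0.045,0],[0,0.0575,0.051,0]]}}

```text
clock: 24.4
position: [497.3, 16.5, 261.3]
ee_rot: [-0.066, 0.998, 0.002, -0.01]
contact_force: [0.3, 0.2, 2.8]
gripper_width: -0.1
```

```bash
python3 cgo.py 30 -60 318; python3 arc.py 0 11 36 34 30 26 22 18 14 10
```

```text
world [507.5 -54.9 318. ]
t 24.4 pos [497.3  16.5 261.3] jaw 97.6 ztool [-0.0195  0.003  -0.9998] F [0.3 0.2 2.8] w -0.1
shift m [ 0.0004 -0.0718 -0.0571]
turn about tool z deg 0.2
tcp in chest [-42.1 -60.9 261.3] tool z in chest [-0.0055 -0.019  -0.9998] F chest [-0.2  0.4  2.8]
36 [-42. -60. 262.] [-0.0009 -0.0005 -0.001 ]
34 [-46. -60. 256.] [-0.0011  0.0042  0.0052]
30 [-55. -60. 243.] [-0.0013  0.0131  0.0179]
26 [-63. -60. 230.] [-0.0016  0.021   0.0313]
22 [-70. -60. 216.] [-0.0019  0.028   0.0451]
18 [-76. -60. 202.] [-0.0022  0.034   0.0594]
14 [-82. -60. 187.] [-0.0025  0.039   0.0741]
10 [-86. -60. 172.] [-0.0028  0.043   0.0891]
```

{"method": "jog_arm", "body": {"increments": [[-0.001,0.004,0.005,0],[-0.001,0.009,0.0115,0],[-0.001,0.013,0.018,0],[-0.001,0.017,0.0245,0],[-0.0015,0.021,0.031,0],[-0.0015,0.0245,0.038,0],[-0.002,0.028,0.045,0],[-0.002,0.031,0.052,0],[-0.002,0.034,0.0594,0],[-0.002,0.0365,0.066,0]]}}

```text
clock: 25.65
position: [493.2, 53.3, 194.9]
ee_rot: [-0.066, 0.998, 0.002, -0.01]
contact_force: [-0.3, -0.8, 1.3]
gripper_width: -0.1
```

```bash
python3 cgo.py 30 -60 318; python3 arc.py 0 11 14 12 10 8 6 5 4 3 2 0;python3 - <<'E'
from h import *
for n in ['scene']:
    im=get_image(n)[:,:,::-1]
    im=cv2.resize(im[100:370,200:400],None,fx=2.2,fy=2.2)
    cv2.imwrite(f'pics/p_{n}.png',im)
E
```

```text
world [507.5 -54.9 318. ]
t 25.65 pos [493.2  53.3 194.9] jaw 97.6 ztool [-0.0193  0.003  -0.9998] F [-0.3 -0.8  1.3] w -0.1
shift m [ 0.0025 -0.1085 -0.1237]
turn about tool z deg 0.2
tcp in chest [-79.1 -60.2 194.9] tool z in chest [-0.0054 -0.0188 -0.9998] F chest [ 0.8 -0.4  1.3]
14 [-82. -60. 187.] [-0.0004  0.0023  0.0076]
12 [-84. -60. 180.] [-0.0005  0.0044  0.015 ]
10 [-86. -60. 172.] [-0.0006  0.0063  0.0226]
8 [-87. -60. 165.] [-0.0008  0.0079  0.0302]
6 [-89. -60. 157.] [-0.0009  0.0092  0.0378]
5 [-89. -60. 153.] [-0.001   0.0097  0.0417]
4 [-90. -60. 149.] [-0.0011  0.0102  0.0455]
3 [-90. -60. 146.] [-0.0012  0.0107  0.0494]
2 [-90. -60. 142.] [-0.0012  0.011   0.0532]
0 [-91. -60. 134.] [-0.0014  0.0115  0.061 ]
```

View pics/p_scene.png

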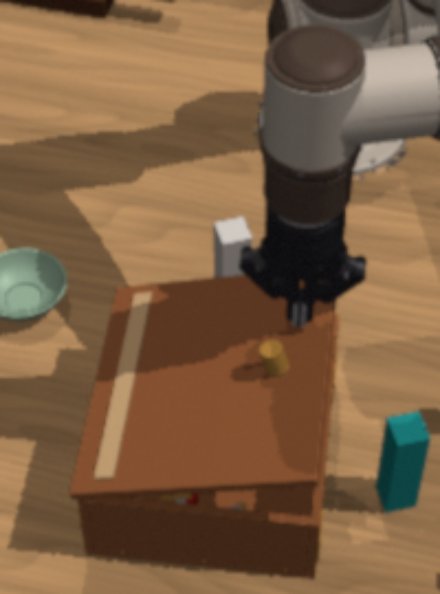

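{"method": "jog_arm", "body": {"increments": [[0,0.003,0.006,0],[0,0.005,0.012,0],[0,0.007,0.018,0],[-0.001,0.009,0.024,0],[-0.001,0.011,0.03,0],[-0.001,0.013,0.035,0],[-0.001,0.014,0.039,0],[-0.001,0.015,0.042,0],[-0.001,0.015,0.044,0],[-0.001,0.015,0.044,0]]}}

```text
clock: 26.95
position: [490.9, 68.6, 150.0]
ee_rot: [-0.066, 0.998, 0.002, -0.01]
contact_force: [0.2, 0.8, 0.3]
gripper_width: 0.2
```

```bash
python3 cgo.py -100 -60 134
```

```text
world [490.8  74.  134. ]
t 26.95 pos [490.9  68.6 150. ] jaw 97.6 ztool [-0.0208  0.0029 -0.9998] F [0.2 0.8 0.3] w 0.2
shift m [-0.0009  0.0053  0.0161]
turn about tool z deg 0.2
tcp in chest [-94.6 -60.6 150. ] tool z in chest [-0.0056 -0.0203 -0.9998] F chest [-0.8  0.3  0.3]
```

{"method": "jog_arm", "body": {"increments": [[0,0.001,0.002,0],[0,0.002,0.004,0],[0,0.003,0.006,0],[0,0.004,0.008,0],[0,0.004,0.0095,0],[0,0.004,0.011,0],[0,0.004,0.011,0]]}}

```text
clock: 27.82
position: [490.2, 72.8, 138.9]
ee_rot: [-0.066, 0.998, 0.002, -0.01]
contact_force: [-0.1, -0.4, 1.6]
gripper_width: 0.2
```

```bash
python3 cgo.py -100 -60 134
```

```text
world [490.8  74.  134. ]
t 27.82 pos [490.2  72.8 138.9] jaw 97.6 ztool [-0.0206  0.0035 -0.9998] F [-0.1 -0.4  1.6] w 0.2
shift m [-0.0009  0.0011  0.0049]
turn about tool z deg 0.2
tcp in chest [-98.9 -60.8 138.9] tool z in chest [-0.0061 -0.02   -0.9998] F chest [ 0.4 -0.1  1.6]
```

{"method": "jog_arm", "body": {"increments": [[0,0,0.001,0],[0,0,0.002,0],[0,0,0.003,0],[0,0,0.0035,0],[0,0,0.0035,0]]}}

```text
clock: 28.45
position: [490.0, 72.8, 135.2]
ee_rot: [-0.066, 0.998, 0.002, -0.01]
contact_force: [0.9, 0.3, 0.0]
gripper_width: -0.3
```

```bash
python3 cgo.py -100 -60 134
```

```text
world [490.8  74.  134. ]
t 28.45 pos [490.   72.8 135.2] jaw 97.5 ztool [-0.0209  0.0034 -0.9998] F [0.9 0.3 0. ] w -0.3
shift m [-0.0009  0.0011  0.0012]
turn about tool z deg 0.1
tcp in chest [-98.9 -60.9 135.2] tool z in chest [-0.0061 -0.0203 -0.9998] F chest [-0.2  0.9  0. ]
```

{"method": "jog_arm", "body": {"increments": [[0,0,0.0005,0],[0,0,0.001,0],[0,0,0.0015,0],[0,0,0.002,0],[0,0,0.002,0]]}}

```text
clock: 29.08
position: [490.0, 72.8, 134.1]
ee_rot: [-0.066, 0.998, 0.002, -0.01]
contact_force: [-2.3, -0.3, 5.1]
gripper_width: -0.1
```

```bash
python3 cgo.py -100 -60 134
```

```text
world [490.8  74.  134. ]
t 29.07 pos [490.   72.8 134.1] jaw 97.6 ztool [-0.0205  0.0033 -0.9998] F [-2.3 -0.3  5.1] w -0.1
shift m [-0.0009  0.0011  0.0001]
turn about tool z deg 0.2
tcp in chest [-98.9 -60.9 134.1] tool z in chest [-0.006  -0.0199 -0.9998] F chest [ 0.1 -2.3  5.1]
```

{"method": "jog_arm", "body": {"increments": [[0,0,0.0005,0],[0,0,0.001,0],[0,0,0.0015,0],[0,0,0.002,0],[0,0,0.0025,0],[0,0,0.0025,0]]}}

```text
clock: 29.82
position: [490.1, 72.8, 133.9]
ee_rot: [-0.067, 0.998, 0.002, -0.01]
contact_force: [-6.5, 0.3, 17.0]
gripper_width: 0.0
```

```bash
python3 cgo.py -100 -60 134
```

```text
world [490.8  74.  134. ]
t 29.82 pos [490.1  72.8 133.9] jaw 97.6 ztool [-0.0196  0.003  -0.9998] F [-6.5  0.3 17. ] w 0.0
shift m [-0.0009  0.0011 -0.0001]
turn about tool z deg 0.2
tcp in chest [-98.9 -60.9 133.9] tool z in chest [-0.0055 -0.0191 -0.9998] F chest [-1.2 -6.4 17. ]
```

{"method": "jog_arm", "body": {"increments": [[0,0,-0.01,0],[0,0,-0.03,0],[0,0,-0.065,0],[-0.01,-0.005,-0.08,0],[-0.03,-0.012,-0.08,0],[-0.05,-0.02,-0.08,0],[-0.06,-0.024,-0.08,0],[-0.06,-0.024,-0.08,0],[-0.06,-0.024,-0.08,0]], "hand": 1}}

```text
clock: 30.95
position: [553.7, 56.8, 212.4]
ee_rot: [-0.067, 0.998, 0.002, -0.01]
contact_force: [0.1, 0.1, -0.4]
gripper_width: 85.4
```

```bash
python3 cgo.py -75 0 139;python3 - <<'E'
from h import *
s=read_state();w=np.load('chest.npy')
for n in ['wrist','scene','top']:
    im=get_image(n)[:,:,::-1]
    cv2.imwrite(f'pics/q_{n}.png',im)
from fit import C2W
print(wproj(np.array([C2W(w,(-75,0,151)),C2W(w,(-120,-135,117))]),s['position'],s['ee_rot']),proj('top',C2W(w,(-75,0,151))))
E
```

```text
world [553.5  57.  139. ]
t 30.95 pos [553.7  56.8 212.4] jaw 97.6 ztool [-0.0204  0.0029 -0.9998] F [ 0.1  0.1 -0.4] w 85.4
shift m [-0.0013 -0.0002  0.0734]
turn about tool z deg 0.2
tcp in chest [-7.480e+01  2.000e-01  2.124e+02] tool z in chest [-0.0055 -0.0198 -0.9998] F chest [-0.1  0.1 -0.4]
[[321.65116227 270.80448479]
 [397.57600257  35.83846417]] [[292.43112444 206.32848099]]
```

View pics/q_wrist.png

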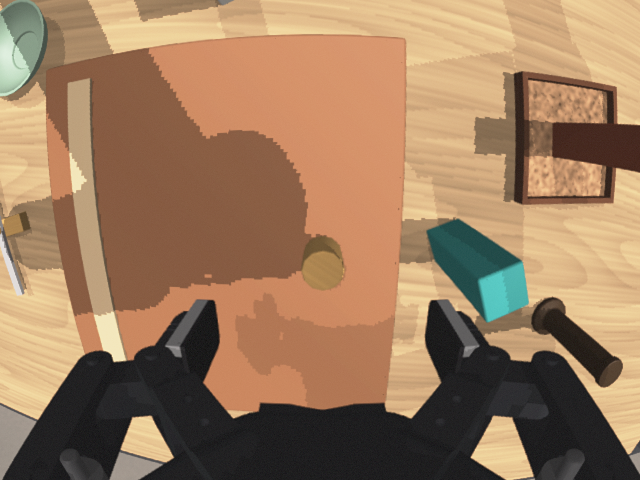

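View pics/q_scene.png

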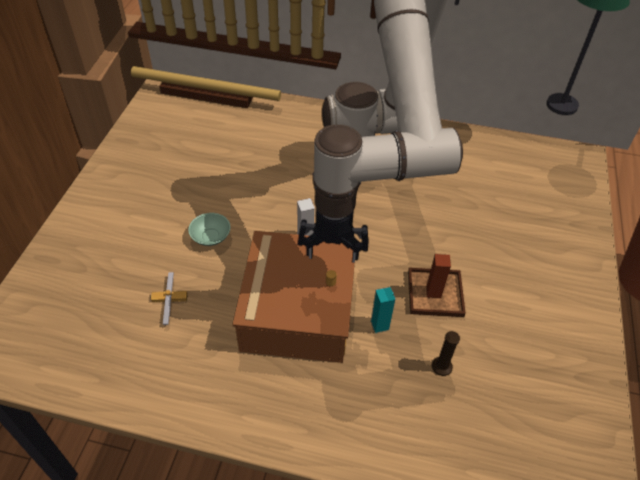

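{"method": "jog_arm", "body": {"increments": [[0,0,0.015,0],[0,0,0.035,0],[-0.001,0,0.055,0],[-0.001,0,0.067,0],[-0.001,0,0.073,0],[-0.001,0,0.0735,0],[-0.001,0,0.0735,0]]}}

```text
clock: 31.98
position: [553.8, 57.4, 139.9]
ee_rot: [-0.067, 0.998, 0.002, -0.009]
contact_force: [-0.9, 0.3, 0.5]
gripper_width: 85.3
```

```bash
python3 cgo.py -75 0 139
```

```text
world [553.5  57.  139. ]
t 31.98 pos [553.8  57.4 139.9] jaw 97.7 ztool [-0.0183  0.0034 -0.9998] F [-0.9  0.3  0.5] w 85.3
shift m [ 0.0003 -0.0004  0.0009]
turn about tool z deg 0.3
tcp in chest [-75.4   0.3 139.9] tool z in chest [-0.0057 -0.0177 -0.9998] F chest [-0.4 -0.9  0.5]
```

{"method": "jog_arm", "body": {"increments": [[0,0,0,0],[0,0,0,0],[0,0,0,0],[0,0,0,0],[0,0,0,0],[0,0,0,0],[0,0,0,0],[0,0,0,0]], "hand": -1}}

```text
clock: 32.98
position: [553.8, 57.5, 140.2]
ee_rot: [-0.067, 0.998, 0.002, -0.009]
contact_force: [-1.9, -0.4, 4.5]
gripper_width: 22.2
```

```bash
python3 cgo.py -75 0 139
```

```text
world [553.5  57.  139. ]
t 32.98 pos [553.8  57.5 140.2] jaw 97.7 ztool [-0.0181  0.0034 -0.9998] F [-1.9 -0.4  4.5] w 22.2
shift m [ 0.0004 -0.0005  0.0012]
turn about tool z deg 0.3
tcp in chest [-75.4   0.4 140.2] tool z in chest [-0.0057 -0.0175 -0.9998] F chest [ 0.2 -1.9  4.5]
```

{"method": "jog_arm", "body": {"increments": [[0,0,-0.001,0],[0,0,-0.002,0],[0,0,-0.003,0],[0,0,-0.003,0]]}}

```text
clock: 33.48
position: [553.7, 57.5, 142.6]
ee_rot: [-0.067, 0.998, 0.002, -0.009]
contact_force: [1.9, -0.2, -4.6]
gripper_width: 22.2
```

```bash
python3 cgo.py -75 0 139;python3 - <<'E'
from h import *
im=get_image('wrist')[:,:,::-1];cv2.imwrite(f'pics/r.png',im)
E
```

```text
world [553.5  57.  139. ]
t 33.48 pos [553.7  57.5 142.6] jaw 97.7 ztool [-0.0186  0.0035 -0.9998] F [ 1.9 -0.2 -4.6] w 22.2
shift m [ 0.0003 -0.0005  0.0036]
turn about tool z deg 0.3
tcp in chest [-75.5   0.3 142.6] tool z in chest [-0.0058 -0.018  -0.9998] F chest [ 0.4  1.8 -4.6]
```

View pics/r.png

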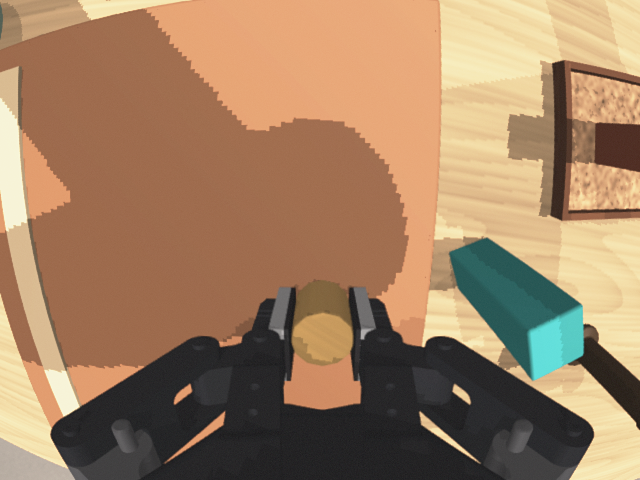

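{"method": "jog_arm", "body": {"increments": [[0,0,-0.001,0],[0,0,-0.002,0],[0,0,-0.003,0],[0,0,-0.0035,0],[0,0,-0.0035,0],[0,0,-0.0035,0]]}}

```text
clock: 34.28
position: [553.7, 57.4, 145.9]
ee_rot: [-0.067, 0.998, 0.002, -0.009]
contact_force: [3.0, -0.3, -9.0]
gripper_width: 22.4
```

```bash
python3 cgo.py -75 0 139
```

```text
world [553.5  57.  139. ]
t 34.27 pos [553.7  57.4 145.9] jaw 97.7 ztool [-0.0189  0.0034 -0.9998] F [ 3.  -0.3 -9. ] w 22.4
shift m [ 0.0002 -0.0005  0.0069]
turn about tool z deg 0.3
tcp in chest [-75.4   0.3 145.9] tool z in chest [-0.0058 -0.0183 -0.9998] F chest [ 0.7  3.  -9. ]
```

{"method": "jog_arm", "body": {"increments": [[0,0,-0.0008,0],[0,0,-0.0012,0],[0,0,-0.0012,0],[0,0,-0.0012,0]]}}

```text
clock: 34.78
position: [553.7, 57.5, 147.0]
ee_rot: [-0.067, 0.998, 0.002, -0.009]
contact_force: [3.5, -0.1, -10.3]
gripper_width: 22.0
```

```bash
python3 cgo.py -75 0 140;python3 - <<'E'
from h import *
for n in ['wrist','scene']:
    im=get_image(n)[:,:,::-1]
    if n=='scene': im=cv2.resize(im[200:380,220:380],None,fx=3.3,fy=3.3)
    cv2.imwrite(f'pics/s_{n}.png',im)
print(read_state()['contact_force'])
E
```

```text
world [553.5  57.  140. ]
t 34.77 pos [553.7  57.5 147. ] jaw 97.7 ztool [-0.0191  0.0035 -0.9998] F [  3.5  -0.1 -10.3] w 22.0
shift m [ 0.0002 -0.0005  0.007 ]
turn about tool z deg 0.3
tcp in chest [-75.5   0.3 147. ] tool z in chest [-0.0059 -0.0184 -0.9998] F chest [  0.6   3.4 -10.3]
[ 4.02841422  0.14801333 -9.68013617]
```

View pics/s_scene.png

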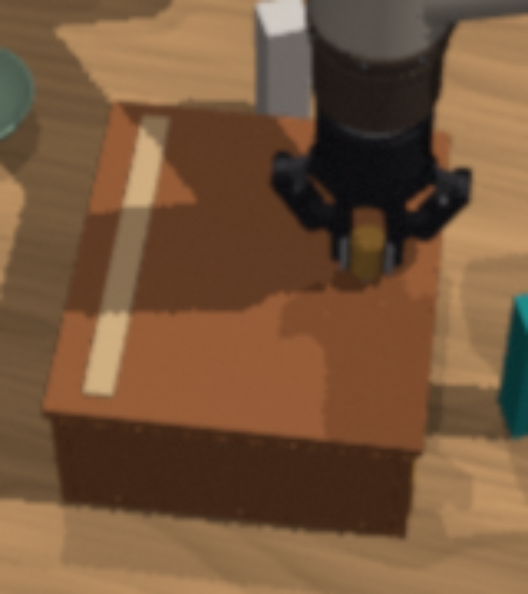

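{"method": "jog_arm", "body": {"increments": [[0,0,0.002,0],[0,0,0.004,0],[0,0,0.0055,0],[0,0,0.0055,0]]}}

```text
clock: 35.38
position: [553.8, 57.4, 142.2]
ee_rot: [-0.067, 0.998, 0.002, -0.009]
contact_force: [0.9, 1.2, -2.0]
gripper_width: 22.3
```

{"method": "jog_arm", "body": {"increments": [[0,0,0,0],[0,0,0,0],[0,0,0,0],[0,0,0,0],[0,0,0,0],[0,0,0,0],[0,0,0,0],[0,0,0,0]], "hand": 1}}

```text
clock: 36.38
position: [553.7, 57.4, 142.1]
ee_rot: [-0.067, 0.998, 0.002, -0.009]
contact_force: [0.9, -0.5, -0.1]
gripper_width: 85.1
```

{"method": "jog_arm", "body": {"increments": [[0,0,-0.015,0],[0,0,-0.04,0],[0,0,-0.08,0],[0,0,-0.12,0],[0,0,-0.15,0],[0.02,0,-0.16,0],[0.05,0,-0.16,0],[0.06,0,-0.16,0],[0.06,0,-0.16,0],[0.06,0,-0.16,0]]}}

```text
clock: 37.62
position: [498.0, 49.1, 303.3]
ee_rot: [-0.067, 0.998, 0.002, -0.009]
contact_force: [0.8, -0.2, -0.0]
gripper_width: 85.4
```

```bash
python3 cgo.py -75 0 140;python3 - <<'E'
from h import *
for n in ['wrist','scene','top']:
    im=get_image(n)[:,:,::-1]
    cv2.imwrite(f'pics/t_{n}.png',im)
    if n=='scene': cv2.imwrite('pics/t_z.png',cv2.resize(im[200:380,220:480],None,fx=3,fy=3))
E
```

```text
world [553.5  57.  140. ]
t 37.62 pos [498.   49.1 303.3] jaw 97.7 ztool [-0.018   0.0033 -0.9998] F [ 0.8 -0.2 -0. ] w 85.4
shift m [-0.0589 -0.0005  0.1623]
turn about tool z deg 0.3
tcp in chest [-74.3 -56.1 303.3] tool z in chest [-0.0056 -0.0175 -0.9998] F chest [ 0.3  0.8 -0. ]
```

View pics/t_z.png

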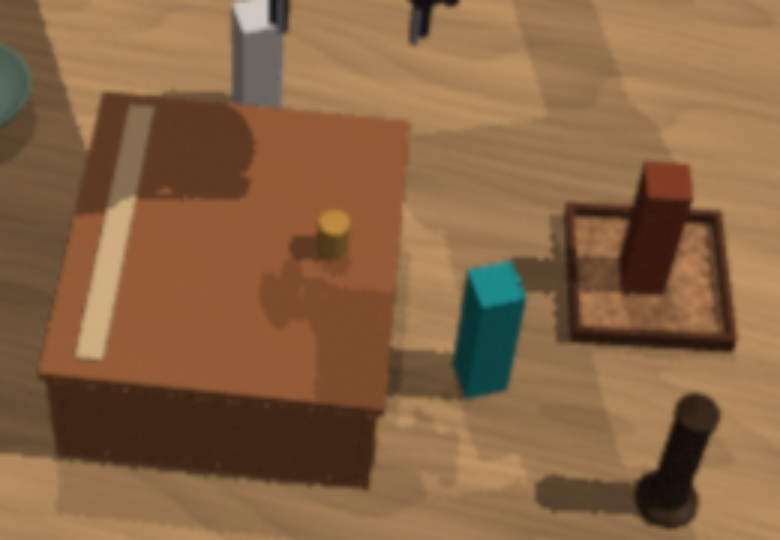

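View pics/t_top.png

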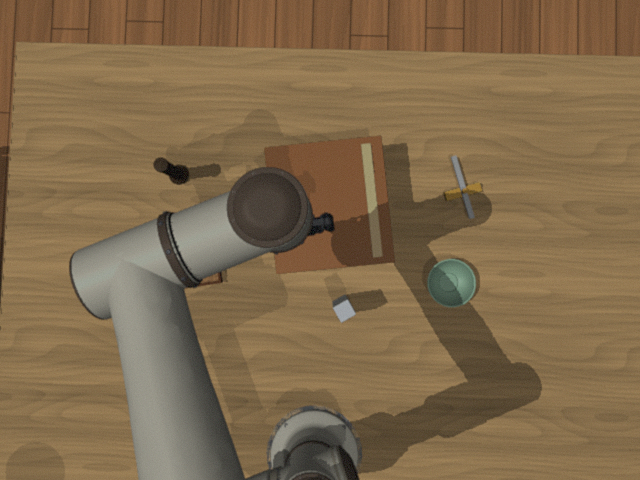

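View pics/t_wrist.png

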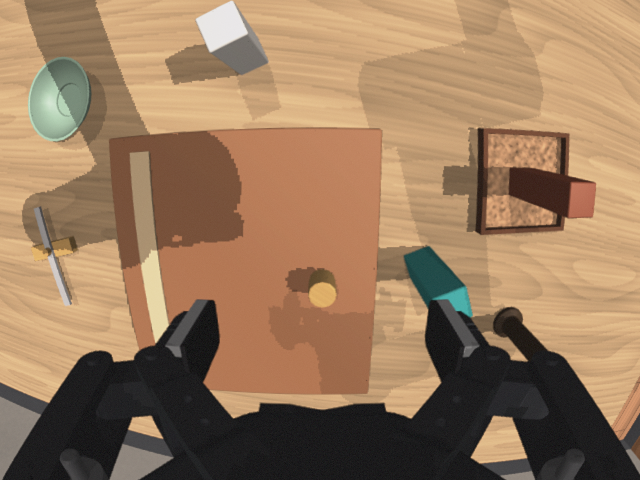

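The pictures show the lid flat and shut, the knob back at rest, and the block upright in the tray. Dish, pipe, gauge and both look-alikes are at their original pixels, and the gripper is touching nothing, so I'm handing in.

```bash
python3 -c "
from bench import *
job_done()"
```

```text
the job is handed in; nothing more can be done
```

The flute chest is shut, its catch held a 10 N tug, and I handed the job in at about 37.6 s of the 72 s allowed.

- **Block:** I lifted it out and set it down upright, close to the middle of the cork tray. It felt contact at about 5 N, and pictures afterwards show it standing.
- **Stay:** The jog moves cannot tilt the tool, so I pushed the red pad with one finger of the open gripper, from the side away from the lid. The pad moved about 16 mm at about 4 N, and the picture shows the knee folded.
- **Lid:** I pressed it down along its arc with closed fingers, at 1–4 N. There was no clear force peak at the snap. With the tool then at the shut height, 17 N more moved it only 0.2 mm.
- **Tug:** I drew the knob up about 6.8 mm, with about 10 N measured. The lid stayed shut. I eased it back before opening the fingers.
- **Last checks:** The lid is flat, the gripper is clear of everything, and the contact force is about zero. Dish, pipe, gauge and both look-alikes show no visible move in the pictures.

**What went wrong or disagreed:**
- On the way to the pad, the gripper's knuckle touched the open lid's edge with about 9 N. I backed off before going on. The lid looked unmoved.
- The tool was tilted about 1° for most of the job, which the jog moves could not correct.
- The knob measured about 22 mm between the pads, against 24 mm stated.

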